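Put the hose-bench tools back on their matching holders

ROBOT

A 6-joint arm with a two-finger parallel gripper is mounted at the origin on a cart in front of the work surface, level with it; the furniture and walls round the work are solid. World frame = base frame: x ahead of the robot, y to its left, z up, the work surface at z = 0. Lengths are in mm, angles in rad, forces in N, time in s.
With the tool pointing down it reaches from about 275 to 1000 mm from the base axis. Payload 8.4 kg.
Tool frame: the origin (TCP) lies at the very end of the fingers, on their centre line; the grasp point (between the pads) lies 19 mm behind it; z points along the fingers, y is the direction in which the jaws open and shut (so a half turn about z gives the same grasp; the last joint's range is limited). The gripper opens to 85 mm and grips with 20 to 120 N. Pads are 22 mm wide; open, the fingers measure 114 mm over their backs; the gripper's body (76 mm by 85 mm) begins 54 mm behind the grasp point. The pads swing forward as they close: fully open they stand 13 mm farther back than shut.
Start: joints at [-1.138, 0.353, 1.633, -0, 1.155, -0.002], TCP at [263.267, -566.849, 231.281] pointing down, gripper open.
Joint ranges: [-2.63, 2.63], [-0.92, 2.1], [0.06, 2.66], [-1.3, 4.44], [0, 2.69], [-3.02, 3.02]. Speed limits (rad/s): [2.22, 2.22, 2.79, 3.14, 3.14, 3.14].

INTERFACE

Orientations are given as [roll, pitch, yaw] about the fixed x, y, z axes, in that order (R = Rz(yaw) Ry(pitch) Rx(roll)).
In Python, from rig import r gives the robot as it stands.
- The arm moves only by the tool jog_arm, never from a script. Its argument "moves" is a list of rows, each an object with "grip": the gripper command: -1 is fully open, 1 is shut, values between are in proportion; "translation": the shift along the tool's x, y, z in m, a list of three; "twist": the turn, a rotation vector about the tool's x, y, z in rad, a list of three. In form: [{"grip": grip, "translation": [dx, dy, dz], "twist": [ax, ay, az]}, ...]. A call has 1 to 10 rows; each row shifts and turns the commanded pose from where the row before left it, along the tool's axes as they then stand; what a row does not reach is not made up. A row lasts 1/12 s, in which the tool goes at most 41.7 mm and 7.16 degrees, less where a joint would pass 70% of its speed; a pose out of reach is approached as far as the arm can. A call with a gripper value outside its range is refused whole. The fingers move at their own pace and stop on an object; "squeeze" is the grip in N (left out, the last holds). Time passes only in rows, so rows that do not move let the fingers close. It gives the time, the measured TCP pose, the force and the opening at its end, in the units of the state.
- r.sense(): the state, without advancing time (a new reading comes with each control period).
- r.grab_frame(name): name is "scene" or "top" or "wrist"; returns (picture, depth): 384x512x3 uint8, red, green, blue; 384x512 float32, mm along the optical axis (not along the pixel's ray), 0 where there is no reading.
- r.calibration(name): a dict with "fx", "fy", "cx", "cy" (pixels), "R" (3x3) and "t" (3): a world point X has camera coordinates R X + t. Camera axes: x right, y down, z forward; pixel columns grow to the right and rows downward; lengths in mm; the calibration is good to about 2 mm. The wrist camera is an equidistant fisheye: a pixel r from the principal point sees the ray r / f radians off the axis. A picture is of the moment at which its call begins: read the wrist's pose just before it. calibration takes no time and is no camera call; for the wrist camera it gives the pose at the moment of the call.
- r.sign_off(): hands the job in, once; it reports no verdict.
The state is a dict: "clock": time; "qpos": joint angles; "qvel": joint speeds; "joint_efforts": joint torques, N m; "eef_pos": TCP position; "tcp_rot": TCP orientation; "contact_force": force on the tool from outside, world axes, zero at the start; "wrist_torque": the same for the moment, N m; "opening": opening from 0.0 (shut) to 1.0 (fully open).
Only numpy, scipy, OpenCV 4.12 (cv2) and the standard library are available. Lean on these libraries where they do the work, as an engineer would, in place of code of your own. Each camera call takes 0.05 s, during which the arm holds its last target.

TASK

Clear up the hose bench: lay the red-handled screwdriver in the red cradle and the blue-handled one in the blue cradle, each centred along its cradle and lying between the lips. Put the roll of black tape flat over the spindle of its round stand, and stand the steel die upright inside the square yellow pocket. Any order will do; let go of everything, and leave the spanner and the white carton behind them where they are.

Things in the scene. Friction and masses are not known exactly. Their poses are not given: they have to be found in the camera images.
- red_driver_mid (a point): Long screwdriver with a red handle, loose, lying roughly along the robot's x: 217 mm long, 0.1 kg. The point is the middle of its length, on its axis, 14.5 mm above what it lies on; its y axis points along it to the handle end. The round handle, 29 mm thick (it rolls if pushed), spans 4 to 108 mm along +y (grip it at 50 mm, near the balance point); the shaft, 6 mm thick, is on the -y side.
- blue_driver_mid (a point): Shorter screwdriver with a blue handle, loose, lying roughly along the robot's x: 172 mm long, 0.1 kg. The point is the middle of its length, on its axis, 14.5 mm above what it lies on; its y axis points along it to the handle end. The round handle, 29 mm thick (it rolls if pushed), spans -4 to 86 mm along y (grip it at 38 mm, near the balance point); the shaft, 6 mm thick, is on the -y side.
- tape_mid (a point): Roll of black tape lying flat, loose: 62 mm outer diameter, 19 mm high, hole 28 mm across, about 0.1 kg. The point is the centre of the roll, half-way up (9.5 mm). z is the roll's axis.
- die_mid (a point): Bare steel crimp die segment, standing upright, loose: a wedge prism 56 mm high, about 0.2 kg, seen from above a trapezium 37 mm wide (x) at its -y face, 21 mm wide at its +y face and 36 mm deep between these two flat, parallel faces. The point is the centre, 27.5 mm above its foot. Grip it across the two parallel faces, that is along its y axis.
- red_cradle_floor (a point): Fixed red tool cradle, plate 54 x 180 mm, with a black rubber V trough along it (sides rise 4 mm) and a lip at each corner (30 mm long, 10 mm above the plate, 46 mm apart across; ends and middle open). The point is the trough's centre, 6 mm above the bench; y runs along the cradle. The red screwdriver lies along y, either way round, its middle over the point (axis 15 mm up), ends overhanging.
- blue_cradle_floor (a point): Fixed blue tool cradle, plate 54 x 150 mm, with a black rubber V trough along it (sides rise 4 mm) and a lip at each corner (25 mm long, 10 mm above the plate, 46 mm apart across; ends and middle open). The point is the trough's centre, 6 mm above the bench; y runs along the cradle. The blue screwdriver lies along y, either way round, its middle over the point (axis 15 mm up), ends overhanging.
- tape_stand_top (a point): Round grey stand for the tape roll, fixed to the bench: 68 mm across, 12 mm high, cork-faced, with an upright steel spindle 10 mm thick standing 23 mm above it at its centre. The point is the centre of the stand's upper face, 12 mm above the bench, at the foot of the spindle. The roll lies flat on the face with the spindle in its hole.
- die_pocket_floor (a point): Square yellow open pocket with a black rubber floor, fixed to the bench, for the die: 62 x 62 mm outside, 53 x 53 mm inside, rim 14 mm above the bench, floor 5 mm above the bench. The point is the centre of the floor; x and y run along the walls. The die stands upright on the floor roughly centred, its faces roughly along the walls any way round.
- spanner_mid (a point): Bystander, loose: steel combination spanner, 28 x 179 x 9 mm, lying behind the work. The point is the middle of its length. Leave it alone.
- carton_mid (a point): Bystander, loose: small white carton, 59 x 62 x 71 mm, standing behind the work beside the crimper. The point is its centre, 35.5 mm up. Leave it alone.

How it is judged (in metres and radians):
At the end, for the whole second after the job is handed in: Each driver rests in its colour's cradle (middle within 15 mm of centre, within 0.17 rad); tape flat on its stand over the spindle (12 mm); die upright on the pocket floor (13 mm); tilts under 0.1 rad; all at rest; spanner and white carton moved under 30 mm (horizontal distance between red_driver_mid and red_cradle_floor below 0.015 m and z of red_driver_mid in the frame of red_cradle_floor below 0.021 m and linear speed of each of red_driver, blue_driver, tape, die below 0.02 m/s and angular speed of each of red_driver, blue_driver below 0.5 rad/s and angle between the y axis of red_driver_mid and the y axis of red_cradle_floor, either way round below 0.17 rad and horizontal distance between blue_driver_mid and blue_cradle_floor below 0.015 m and z of blue_driver_mid in the frame of blue_cradle_floor below 0.021 m and angle between the y axis of blue_driver_mid and the y axis of blue_cradle_floor, either way round below 0.17 rad and horizontal distance between tape_mid and tape_stand_top below 0.012 m and z of tape_mid in the frame of tape_stand_top below 0.014 m and angular speed of each of tape, die below 0.2 rad/s and angle between each of tape_mid, die_mid's own z axis and vertical below 0.1 rad and horizontal distance between die_mid and die_pocket_floor below 0.013 m and z of die_mid in the frame of die_pocket_floor below 0.032 m and distance of each of spanner_mid, carton_mid from where it was at the start of the episode below 0.03 m); the robot touches nothing.
It fails at once if the spanner or the white carton is knocked away (distance of any of spanner_mid, carton_mid from where it was at the start of the episode above 0.03 m).
It also fails if it takes over 93 s, if anything falls off the work surface, if the arm or the gripper's body presses on something with over 40 N, if the wrist force passes 120 N, or if a joint passes its speed limit or range.

## Working session

There is one attempt and no reset: what is moved stays moved. The work goes in short steps, Python scripts to look and compute and a tool call to move; the robot and the scene stay as the last step left them, time stands still between calls to the robot, and variables do not carry over. Pictures are saved under pics/ and viewed, and the job is handed in when it is done.

Besides the shell and the picture viewer there is one more tool, called as name(argument=value, ...) on one line, values as JSON. jog_arm: Moves the arm, as the interface text tells. Its arguments: {"type":"object","properties":{"moves":{"type":"array"},"squeeze":{"type":"number"}},"required":["moves"]}

```bash
ls; mkdir -p pics
python3 - <<'E'
from rig import r
import cv2,numpy as np
print(r.sense())
for n in("scene","top"):
    p,d=r.grab_frame(n); cv2.imwrite(f"pics/{n}0.png",p[:,:,::-1]); np.savez(f"pics/{n}0.npz",p=p,d=d)
    print(n,r.calibration(n))
E
```

```text
pics
{'clock': 0.0, 'qpos': array([-1.13840106e+00,  3.53665509e-01,  1.63413377e+00,  3.04697949e-06,
        1.15519826e+00, -2.36430511e-03]), 'qvel': array([ 0.00120824,  0.00015838,  0.00013487, -0.00164011, -0.00097736,
       -0.00092042]), 'joint_efforts': array([-3.15500140e-03, -6.05263853e+01, -3.42068660e+01, -4.42666478e-04,
        9.35332733e-03, -8.32674004e-06]), 'eef_pos': array([ 263.06665619, -566.41466461,  230.55099628]), 'tcp_rot': array([-3.14018778e+00, -6.10742850e-06,  4.34758334e-01]), 'contact_force': array([ 0.03502467,  0.30462391, -0.92451282]), 'wrist_torque': array([-0.05896947, -0.00032304,  0.03064097]), 'opening': 0.9960175142810789}
scene {'fx': 491.2963006605367, 'fy': 491.2963006605367, 'cx': 253.05503276486468, 'cy': 191.56080790765333, 'R': array([[-0.47183902, -0.88157192, -0.01410287],
       [-0.41678228,  0.23711048, -0.87753698],
       [ 0.7769559 , -0.40817836, -0.47930153]]), 't': array([387.1152525 , 283.71312516, 753.53941895])}
top {'fx': 387.4770422464802, 'fy': 387.4770422464802, 'cx': 251.52472431737527, 'cy': 191.9430518150716, 'R': array([[ 0.00343783, -0.99978103,  0.02064149],
       [-0.98007552, -0.00746799, -0.19848479],
       [ 0.19859548, -0.01954787, -0.97988658]]), 't': array([124.68778948, 629.04497703, 945.87295001])}
```

View pics/scene0.png

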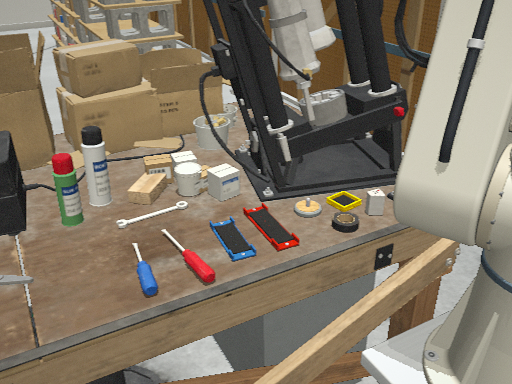

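View pics/top0.png

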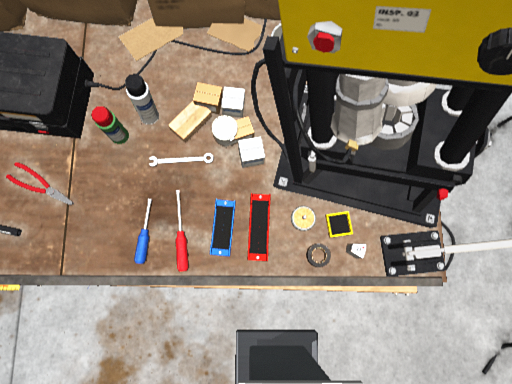

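The views show both drivers at top-view pixels (145,230) and (181,232). The cradles are at (223,227) and (259,227), the stand at (303,218), the pocket at (340,224), the tape at (318,255) and the die at (357,250). Next I'll zoom in and measure.

```bash
cat > h.py <<'E'
import numpy as np,cv2
from rig import r
def ray(n,uv,z,C=None):
    C=C or r.calibration(n); R=C['R'];t=C['t']; o=-R.T@t
    d=R.T@np.array([(uv[0]-C['cx'])/C['fx'],(uv[1]-C['cy'])/C['fy'],1.])
    return o+d*(z-o[2])/d[2]
def cloud(n,d):
    C=r.calibration(n); v,u=np.mgrid[:384,:512]
    P=np.stack([(u-C['cx'])/C['fx']*d,(v-C['cy'])/C['fy']*d,d],-1)
    return (P-C['t'])@C['R']
E
python3 - <<'E'
from h import *
p=np.load('pics/top0.npz')['p'];s=np.load('pics/scene0.npz')['p']
a=p[180:280,125:385];cv2.imwrite('pics/topz.png',cv2.resize(a,None,fx=3,fy=3,interpolation=cv2.INTER_CUBIC)[:,:,::-1])
a=s[180:300,120:400];cv2.imwrite('pics/scz.png',cv2.resize(a,None,fx=2.8,fy=2.8,interpolation=cv2.INTER_CUBIC)[:,:,::-1])
d=np.load('pics/top0.npz')['d'];P=cloud('top',d)
for uv in [(145,250),(181,250),(223,227),(259,227),(303,226),(340,224),(318,245),(357,250),(415,253),(440,247),(480,247),(280,278),(300,185),(430,215),(320,10),(400,75)]:
    print(uv,P[uv[1],uv[0]].round(0))
E
```

```text
(145, 250) [480. 405.  22.]
(181, 250) [480. 311.  23.]
(223, 227) [543. 204.   7.]
(259, 227) [543. 107.   7.]
(303, 226) [546. -12.  13.]
(340, 224) [ 552. -113.    8.]
(318, 245) [495. -49.  19.]
(357, 250) [ 480. -142.   54.]
(415, 253) [ 471. -271.   99.]
(440, 247) [ 492. -379.   12.]
(480, 247) [ 486. -426.  113.]
(280, 278) [409.  51.   5.]
(300, 185) [659.  -6.  13.]
(430, 215) [ 577. -355.   22.]
(320, 10) [747.  55. 622.]
(400, 75) [698. -70. 552.]
```

View pics/topz.png

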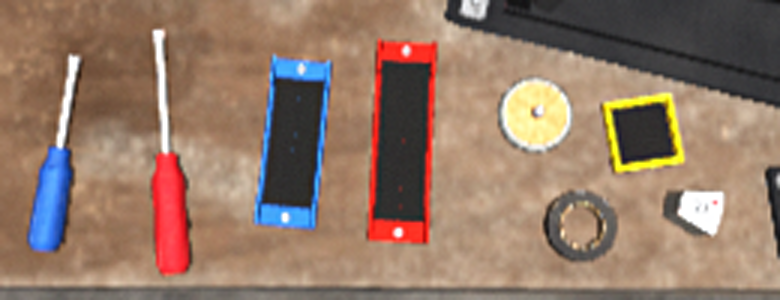

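View pics/scz.png

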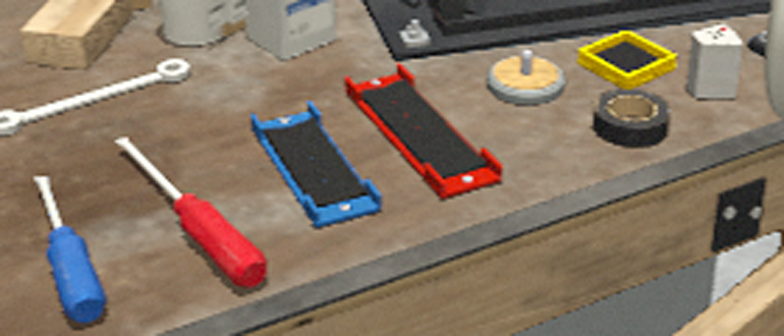

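```bash
cat > meas.py <<'E'
from h import *
def masks(p):
    hsv=cv2.cvtColor(p,cv2.COLOR_RGB2HSV);H,S,V=[hsv[...,i].astype(int) for i in range(3)]
    return dict(red=((H<6)|(H>174))&(S>170)&(V>90),blue=(H>100)&(H<120)&(S>130)&(V>80),yel=(H>22)&(H<34)&(S>180)&(V>130))
def comps(m,amin=30):
    n,l,s,c=cv2.connectedComponentsWithStats(m.astype(np.uint8),connectivity=8)
    return [(l==i) for i in range(1,n) if s[i,4]>=amin],[ (tuple(s[i]),c[i].round(1)) for i in range(1,n) if s[i,4]>=amin]
E
python3 - <<'E'
from meas import *
for n in('top','scene'):
    f=np.load(f'pics/{n}0.npz');p,d=f['p'],f['d'];M=masks(p);P=cloud(n,d)
    for k,m in M.items():
        cs,st=comps(m)
        for c,s in zip(cs,st):
            q=P[c];
            uv=np.argwhere(c)[:,::-1].astype(float)
            zz={'red':14.5,'blue':14.5,'yel':14}[k]
            W=np.array([ray(n,a,zz) for a in uv])[:,:2].astype(np.float32)
            (cx,cy),(w,h),a=cv2.minAreaRect(W)
            B=cv2.boxPoints(((cx,cy),(w,h),a)); e=B[1]-B[0];e2=B[2]-B[1]
            L=e if np.hypot(*e)>np.hypot(*e2) else e2
            print(n,k,s,'rect@z',zz,round(cx),round(cy),round(w),round(h),'ang',np.degrees(np.arctan2(L[1],L[0])).round(1),'med z',np.median(q[:,2]).round(1))
E
```

```text
top red ((np.int32(313), np.int32(32), np.int32(21), np.int32(20), np.int32(320)), array([323.6,  41.7])) rect@z 14.5 1095 -85 60 62 ang -18.2 med z 594.0
top red ((np.int32(92), np.int32(107), np.int32(19), np.int32(19), np.int32(277)), array([101. , 115.7])) rect@z 14.5 853 552 56 50 ang 4.8 med z 171.0
top red ((np.int32(14), np.int32(163), np.int32(35), np.int32(25), np.int32(160)), array([ 32.3, 173.4])) rect@z 14.5 684 724 115 15 ang 56.1 med z 13.3
top red ((np.int32(6), np.int32(175), np.int32(40), np.int32(18), np.int32(168)), array([ 24.9, 184.7])) rect@z 14.5 654 740 116 16 ang 68.3 med z 12.9
top red ((np.int32(439), np.int32(188), np.int32(10), np.int32(12), np.int32(89)), array([442.7, 193. ])) rect@z 14.5 637 -401 25 32 ang -5.3 med z 201.2
top red ((np.int32(247), np.int32(193), np.int32(24), np.int32(68), np.int32(470)), array([258.5, 227.5])) rect@z 14.5 544 108 54 179 ang -2.8 med z 7.0
top red ((np.int32(176), np.int32(231), np.int32(12), np.int32(40), np.int32(400)), array([181.4, 251.6])) rect@z 14.5 479 311 104 28 ang 5.4 med z 25.4
top blue ((np.int32(210), np.int32(199), np.int32(25), np.int32(57), np.int32(421)), array([222.3, 228.3])) rect@z 14.5 542 205 54 148 ang -5.1 med z 7.0
top blue ((np.int32(134), np.int32(229), np.int32(15), np.int32(34), np.int32(341)), array([141.5, 246.5])) rect@z 14.5 492 416 29 88 ang -6.3 med z 25.9Traceback (most recent call last):
  File "<stdin>", line 10, in <module>
  File "h.py", line 4, in ray
    C=C or r.calibration(n); R=C['R'];t=C['t']; o=-R.T@t
           ~~~~~~~~~~~~~^^^
ValueError: time passes only in moves, steps and waits
```

```bash
sed -i 's/    C=C or r.calibration(n); R/    C=C or cal(n); R/; s/^def ray/_c={}\ndef cal(n):\n    if n not in _c: _c[n]=r.calibration(n)\n    return _c[n]\ndef ray/; s/C=r.calibration(n); v,u/C=cal(n); v,u/' h.py
python3 - <<'E'
from meas import *
for n in('top','scene'):
    f=np.load(f'pics/{n}0.npz');p,d=f['p'],f['d'];M=masks(p);P=cloud(n,d)
    roi=(P[...,0]>410)&(P[...,0]<640)&(P[...,1]>-200)&(P[...,1]<500)&(P[...,2]<70)
    def rect(W):
        (cx,cy),(w,h),a=cv2.minAreaRect(W.astype(np.float32)); B=cv2.boxPoints(((cx,cy),(w,h),a)); e=B[1]-B[0];e2=B[2]-B[1]
        L=e if np.hypot(*e)>np.hypot(*e2) else e2
        return (round(cx,1),round(cy,1)),round(w),round(h),'ang',np.degrees(np.arctan(L[1]/L[0])).round(1)
    for k,m in M.items():
        cs,st=comps(m&roi)
        for c,s in zip(cs,st):
            z=np.median(P[c][:,2]); zz=14.5 if (z>18 and k!='yel') else (8 if k!='yel' else 14)
            W=np.array([ray(n,a,zz) for a in np.argwhere(c)[:,::-1]])[:,:2]
            print(n,k,len(W),'ray',zz,rect(W),'cloud',rect(P[c][:,:2]), z.round(1))
    # die top
    m=roi&(P[...,2]>50)&(P[...,1]<-100); 
    W=np.array([ray(n,a,56) for a in np.argwhere(m)[:,::-1]])[:,:2]; print(n,'die',len(W),rect(W),rect(P[m][:,:2]),np.median(P[m][:,2]))
    m=roi&(P[...,1]<0)&(P[...,1]>-90)&(P[...,0]<520)&(P[...,2]>14)
    print('tape',rect(P[m][:,:2]),'circ',cv2.minEnclosingCircle(P[m][:,:2].astype(np.float32)),np.median(P[m][:,2]))
    m=roi&(P[...,1]<60)&(P[...,1]>-70)&(P[...,0]>520)&(P[...,2]>9)&(P[...,0]<600)
    print('stand',rect(P[m][:,:2]),'circ',cv2.minEnclosingCircle(P[m][:,:2].astype(np.float32)),np.median(P[m][:,2]))
E
```

```text
top red 464 ray 8 ((545.2, 107.7), 55, 180, 'ang', np.float32(-2.8)) cloud ((545.1, 107.3), 55, 179, 'ang', np.float32(-2.6)) 6.9
top red 400 ray 14.5 ((479.5, 311.4), 104, 28, 'ang', np.float32(5.4)) cloud ((479.3, 310.7), 103, 28, 'ang', np.float32(4.8)) 25.4
top blue 418 ray 8 ((542.3, 205.3), 54, 149, 'ang', np.float32(-5.1)) cloud ((542.4, 205.1), 53, 149, 'ang', np.float32(-5.2)) 7.0
top blue 338 ray 14.5 ((491.9, 416.2), 29, 88, 'ang', np.float32(-6.3)) cloud ((491.6, 415.3), 28, 88, 'ang', np.float32(-5.9)) 25.9
top yel 202 ray 14 ((552.2, -107.7), 61, 64, 'ang', np.float32(-81.1)) cloud ((552.7, -108.8), 60, 63, 'ang', np.float32(-81.2)) 12.6
top die 161 ((481.0, -144.0), 36, 34, 'ang', np.float32(82.2)) ((484.3, -145.2), 36, 35, 'ang', np.float32(69.1)) 55.31032756985817
tape ((470.1, -49.7), 61, 61, 'ang', np.float32(-73.3)) circ ((470.2132263183594, -49.91085433959961), 31.13670539855957) 19.07817544730282
stand ((568.7, -12.6), 62, 66, 'ang', np.float32(-87.5)) circ ((569.4156494140625, -12.244288444519043), 33.30213928222656) 12.75293673730253
scene red 390 ray 8 ((541.
[... 361 characters left out ...]
(-5.2)) 5.5
scene blue 438 ray 14.5 ((487.8, 414.6), 27, 110, 'ang', np.float32(-5.9)) cloud ((487.0, 415.1), 25, 92, 'ang', np.float32(-5.9)) 24.2
scene yel 323 ray 14 ((540.0, -102.5), 77, 78, 'ang', np.float32(-81.3)) cloud ((557.4, -110.7), 83, 71, 'ang', np.float32(4.5)) 8.7
scene die 112 ((475.3, -141.8), 38, 40, 'ang', np.float32(-14.4)) ((477.6, -146.1), 38, 35, 'ang', np.float32(85.4)) 53.62666793348587
tape ((464.5, -50.6), 61, 65, 'ang', np.float32(-24.3)) circ ((464.4161682128906, -51.362953186035156), 34.22832107543945) 17.644524895940364
stand ((563.2, -13.7), 63, 66, 'ang', np.float32(-33.6)) circ ((564.7857055664062, -12.014250755310059), 34.50917434692383) 11.840107640691226
```

jog_arm(moves=[{"grip": -1,"translation": [0,0,0],"twist": [0,0,0.109]},{"grip": -1,"translation": [0,0,0],"twist": [0,0,0.109]},{"grip": -1,"translation": [0,0,0],"twist": [0,0,0.109]},{"grip": -1,"translation": [0,0,0],"twist": [0,0,0.108]},{"grip": -1,"translation": [0.016,-0.035,0],"twist": [0,0,0]},{"grip": -1,"translation": [0.016,-0.035,0],"twist": [0,0,0]},{"grip": -1,"translation": [0.016,-0.035,0],"twist": [0,0,0]},{"grip": -1,"translation": [0.016,-0.035,0],"twist": [0,0,0]},{"grip": -1,"translation": [0.016,-0.035,0],"twist": [0,0,0]},{"grip": -1,"translation": [0.016,-0.035,0],"twist": [0,0,0]}], squeeze=40)

```text
clock: 0.93
eef_pos: [359.5, -355.0, 231.0]
tcp_rot: [-3.141, 0.0, -0.001]
contact_force: [1.7, -0.3, 0.1]
opening: 0.996
```

jog_arm(moves=[{"grip": -1,"translation": [0.016,-0.035,0],"twist": [0,0,0]},{"grip": -1,"translation": [0.016,-0.035,0],"twist": [0,0,0]},{"grip": -1,"translation": [0.016,-0.035,0],"twist": [0,0,0]},{"grip": -1,"translation": [0.016,-0.035,0],"twist": [0,0,0]},{"grip": -1,"translation": [0.016,-0.035,0],"twist": [0,0,0]},{"grip": -1,"translation": [0.016,-0.035,0],"twist": [0,0,0]},{"grip": -1,"translation": [0.016,-0.035,0],"twist": [0,0,0]},{"grip": -1,"translation": [0,0,0],"twist": [0,0,0]},{"grip": -1,"translation": [0,0,0],"twist": [0,0,0]}])

```text
clock: 1.68
eef_pos: [471.8, -110.1, 231.0]
tcp_rot: [-3.141, 0.0, 0.004]
contact_force: [-0.7, -0.2, -0.3]
opening: 1.003
```

```bash
cat >> h.py <<'E'
def st():
    s=r.sense(); print(round(s['clock'],2),'tcp',s['eef_pos'].round(1),'rpy',s['tcp_rot'].round(4),'F',s['contact_force'].round(1),'open',round(s['opening'],3),'q',s['qpos'].round(2))
def wrist(tag):
    C=r.calibration('wrist'); p,d=r.grab_frame('wrist'); np.savez(f'pics/w{tag}.npz',p=p,d=d,**C); cv2.imwrite(f'pics/w{tag}.png',p[:,:,::-1]); return C,p,d
def wray(C,uv,z):
    a=np.array([uv[0]-C['cx'],uv[1]-C['cy']],float)/float(C['fx']); th=np.hypot(*a); k=np.sin(th)/th if th>0 else 1
    d=C['R'].T@np.array([a[0]*k,a[1]*k,np.cos(th)]); o=-C['R'].T@C['t']
    return o+d*(z-o[2])/d[2]
E
python3 - <<'E'
from h import *
st(); C,p,d=wrist('1'); print({k:np.round(v,3) for k,v in C.items()})
E
```

```text
1.68 tcp [ 471.8 -110.1  231. ] rpy [-3.1415e+00  5.0000e-04  3.8000e-03] F [-0.7 -0.2 -0.3] open 1.003 q [-0.23  0.13  1.93 -0.    1.08  1.33]
{'fx': np.float64(297.319), 'fy': np.float64(297.319), 'cx': np.float64(254.18), 'cy': np.float64(188.922), 'R': array([[ 0.003, -1.   ,  0.   ],
       [-0.961, -0.003,  0.278],
       [-0.278, -0.001, -0.961]]), 't': array([-111.646,  417.172,  508.967])}
```

View pics/w1.png

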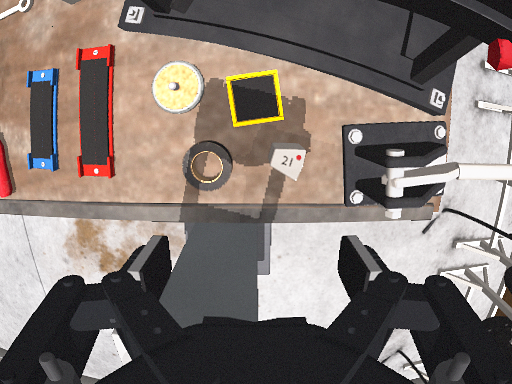

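The wrist view shows the stand at (177,87), the pocket at (254,98), the tape at (207,165) and the die's top face at (289,160), narrowing downwards. I'll measure them from here.

Run:
```python
from meas import *
f=np.load('pics/w1.npz');p,d=f['p'],f['d'];C={k:f[k] for k in('fx','fy','cx','cy','R','t')}
cv2.imwrite('pics/w1z.png',cv2.resize(p[50:200,145:325],None,fx=4.2,fy=4,interpolation=cv2.INTER_CUBIC)[:,:,::-1])
hsv=cv2.cvtColor(p,cv2.COLOR_RGB2HSV).astype(int)
def pts(m,z): return np.array([wray(C,a,z)[:2] for a in np.argwhere(m)[:,::-1]],np.float32)
def rect(W):
    (cx,cy),(w,h),a=cv2.minAreaRect(W); return round(cx,1),round(cy,1),round(w,1),round(h,1),round(a,1)
M=masks(p)
for k,z in (('red',8),('blue',8),('yel',14)):
    cs,s=comps(M[k],100)
    for c,q in zip(cs,s):
        if q[1][1]<200 and q[1][0]<330: print(k,q[1],rect(pts(c,z)))
g=np.zeros((384,512),bool);g[140:190,260:320]=1
m=g&(hsv[...,2]>190)&(hsv[...,1]<70)
cs,s=comps(m,30);print(s)
c=max(cs,key=lambda c:c.sum());W=pts(c,55.5);H=cv2.convexHull(W)
print('die',cv2.approxPolyDP(H,4,True)[:,0].round(1).tolist(),rect(W))
g[:]=0;g[130:200,175:240]=1;m=g&(hsv[...,2]<75);cs,s=comps(m,30);print(s)
c=max(cs,key=lambda c:c.sum());H=cv2.convexHull(pts(c,19))
print('tape',cv2.fitEllipse(H))
g[:]=0;g[55:120,145:212]=1;
m=g&(hsv[...,2]>150)&((hsv[...,0]<33))&(hsv[...,1]>50);cs,s=comps(m,30);print(s)
c=max(cs,key=lambda c:c.sum());H=cv2.convexHull(pts(c,12))
print('stand',cv2.fitEllipse(H))
```

```text
red [102.8 110.9] (544.3, 103.0, 53.6, 180.8, 87.9)
red [  3.8 175.4] (467.3, 303.1, 31.3, 98.6, 75.6)
blue [42.9 75.7] (604.3, 197.6, 44.3, 23.5, 86.9)
blue [ 50.  137.7] (540.9, 196.0, 52.8, 148.6, 81.5)
yel [254.5  97.3] (551.6, -110.2, 61.5, 61.5, 8.9)
[((np.int32(271), np.int32(149), np.int32(35), np.int32(41), np.int32(807)), array([288.4, 164. ])), ((np.int32(309), np.int32(160), np.int32(11), np.int32(13), np.int32(53)), array([312.9, 164.5])), ((np.int32(309), np.int32(176), np.int32(11), np.int32(9), np.int32(50)), array([315.3, 179.9]))]
die [[494.8999938964844, -165.3000030517578], [495.5, -132.5], [476.70001220703125, -128.39999389648438], [450.6000061035156, -142.3000030517578], [450.70001220703125, -154.6999969482422]] (473.7, -145.5, 36.0, 46.4, 83.9)
[((np.int32(199), np.int32(141), np.int32(33), np.int32(23), np.int32(104)), array([220.7, 149.1])), ((np.int32(189), np.int32(144), np.int32(9), np.int32(14), np.int32(57)), array([192.9, 151.2])), ((np.int32(185), np.int32(160), np.int32(16), np.int32(29), np.int32(156)), array([191.2, 177.1]))]
tape ((458.64923095703125, -33.662261962890625), (18.508495330810547, 35.41046905517578), 104.0954818725586)
[((np.int32(145), np.int32(55), np.int32(67), np.int32(65), np.int32(1694)), array([171.6,  83.4])), ((np.int32(155), np.int32(65), np.int32(43), np.int32(44), np.int32(1378)), array([176.4,  86.3]))]
stand ((574.2404174804688, -6.0057878494262695), (98.8949966430664, 114.78034973144531), 177.34292602539062)
```

View pics/w1z.png

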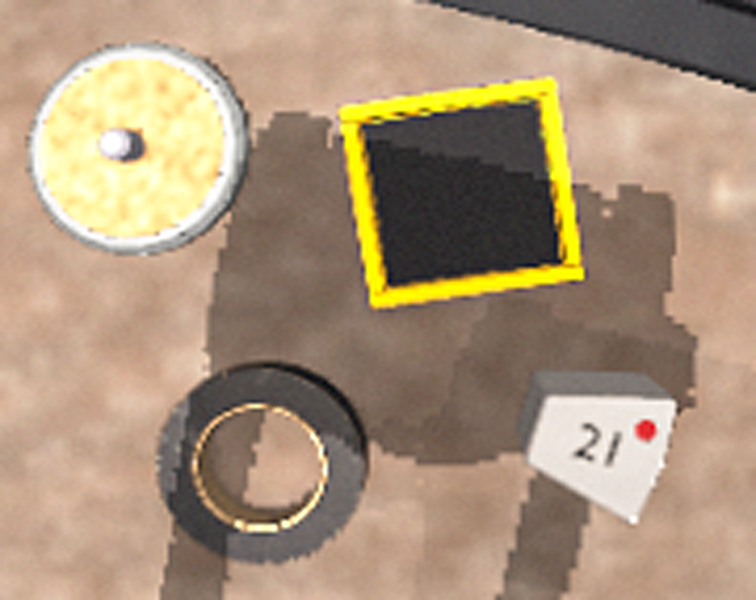

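Run:
```python
from h import *
f=np.load('pics/w1.npz');p,d=f['p'],f['d'];C={k:f[k] for k in('fx','fy','cx','cy','R','t')}
Z=lambda x,y:(145+x/4.2-.4,50+y/4-.4)
W=[wray(C,Z(*a),55.5)[:2] for a in [(547,396),(676,400),(633,521),(529,466)]]
W=np.array(W);print(W.round(1))
A=(W[1]+W[2])/2;B=(W[0]+W[3])/2;print('wide mid',A,'narrow mid',B,'depth',np.hypot(*(B-A)),'centre',(A+B)/2)
for e in (W[2]-W[1],W[3]-W[0]): print(np.hypot(*e),np.degrees(np.arctan(e[1]/e[0])))
print('axis ang',np.degrees(np.arctan2(*(B-A)[::-1])))
print('tape',wray(C,Z(261,467),19)[:2],'outer',wray(C,Z(254,465),19)[:2])
print('stand',wray(C,(176.4,86.3),12.5)[:2], 'spindle top',wray(C,Z(118,140),35)[:2])
print('pedal corner',wray(C,(343,205),10),wray(C,(343,125),10))
```

```text
[[ 496.  -132.3]
 [ 495.3 -165.9]
 [ 461.3 -155.8]
 [ 476.6 -127.9]]
wide mid [ 478.29853729 -160.84636902] narrow mid [ 486.28740597 -130.1208979 ] depth 31.747072277724495 centre [ 482.29297163 -145.48363346]
35.55082254811327 -16.542327312357543
19.831017838479788 -12.660604837229936
axis ang 75.4253537811269
tape [468.70125956 -51.96839793] outer [469.33876613 -49.91092373]
stand [568.04050912 -15.03923568] spindle top [568.6889789 -16.5314949]
pedal corner [ 415.5409068 -228.748129    10.       ] [ 521.06613744 -221.05103172   10.        ]
```

jog_arm(moves=[{"grip": -1,"translation": [0.01,0.035,0],"twist": [0,0,0]},{"grip": -1,"translation": [0,0,0],"twist": [0,0,0.1]},{"grip": -1,"translation": [0,0,0],"twist": [0,0,0.1]},{"grip": -1,"translation": [0,0,0.03],"twist": [0,0,0.066]},{"grip": -1,"translation": [0,0,0.03],"twist": [0,0,0]},{"grip": -1,"translation": [0,0,0.03],"twist": [0,0,0]},{"grip": -1,"translation": [0,0,0.03],"twist": [0,0,0]},{"grip": -1,"translation": [0,0,0],"twist": [0,0,0]}])

```text
clock: 2.4
eef_pos: [477.0, -147.3, 106.6]
tcp_rot: [3.142, 0.009, -0.268]
contact_force: [-1.6, 0.9, -1.0]
opening: 0.999
```

Run:
```python
from h import *
st(); wrist('2')
```

```text
2.4 tcp [ 477.  -147.3  106.6] rpy [ 3.1416  0.0086 -0.2683] F [-1.6  0.9 -1. ] open 0.999 q [-0.3   0.33  2.   -0.    0.82  1.54]
```

View pics/w2.png

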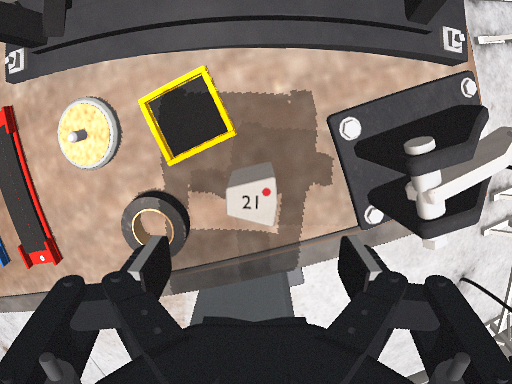

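Run:
```python
from h import *
st()
f=np.load('pics/w2.npz');p=f['p'];C={k:f[k] for k in('fx','fy','cx','cy','R','t')}
cv2.imwrite('pics/w2z.png',cv2.resize(p[150:240,205:305],None,fx=6,fy=6,interpolation=cv2.INTER_CUBIC)[:,:,::-1])
```

```text
2.45 tcp [ 478.5 -147.5  109.1] rpy [-3.1416  0.0062 -0.2681] F [-0.1 -0.9  1. ] open 1.002 q [-0.3   0.33  2.   -0.    0.82  1.54]
```

View pics/w2z.png

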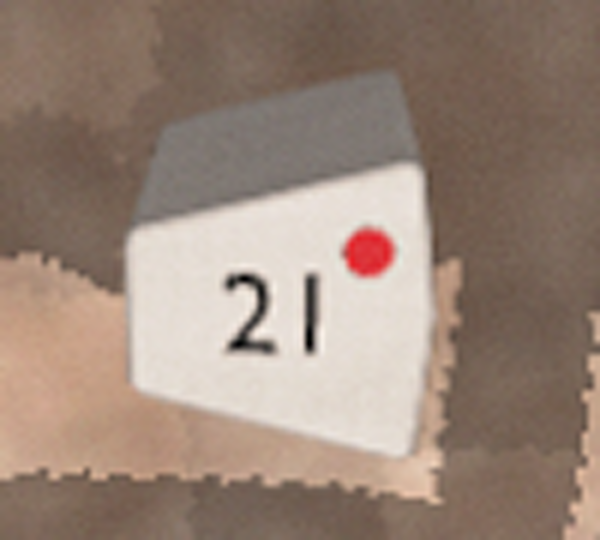

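Run:
```python
from h import *
f=np.load('pics/w2.npz');C={k:f[k] for k in('fx','fy','cx','cy','R','t')}
W=np.array([wray(C,(205+x/6-.4,150+y/6-.4),55.5)[:2] for x,y in[(130,232),(420,165),(410,457),(135,388)]])
A=(W[1]+W[2])/2;B=(W[0]+W[3])/2;print('depth',np.hypot(*(B-A)),'centre',(A+B)/2,'ang',np.degrees(np.arctan2(*(B-A)[::-1])))
for e in (W[2]-W[1],W[3]-W[0]): print(np.hypot(*e),np.degrees(np.arctan(e[1]/e[0])))
```

```text
depth 32.3658230438431 centre [ 482.88162162 -145.95639577] ang 73.76700899840728
35.42869372701403 -16.08140901085922
18.904007127670372 -15.313860671720374
```

jog_arm(moves=[{"grip": -1,"translation": [0.004,0,0.03],"twist": [0,0,0]},{"grip": -1,"translation": [0,0,0.03],"twist": [0,0,0]},{"grip": -1,"translation": [0,0,0.027],"twist": [0,0,0]},{"grip": -1,"translation": [0,0,0],"twist": [0,0,0]},{"grip": -1,"translation": [0,0,0],"twist": [0,0,0]}])

```text
clock: 2.87
eef_pos: [485.1, -148.6, 25.1]
tcp_rot: [3.142, 0.001, -0.267]
contact_force: [0.1, -0.1, 0.2]
opening: 0.998
```

jog_arm(moves=[{"grip": 1,"translation": [0,0,0],"twist": [0,0,0]},{"grip": 1,"translation": [0,0,0],"twist": [0,0,0]},{"grip": 1,"translation": [0,0,0],"twist": [0,0,0]},{"grip": 1,"translation": [0,0,0],"twist": [0,0,0]},{"grip": 1,"translation": [0,0,0],"twist": [0,0,0]},{"grip": 1,"translation": [0,0,0],"twist": [0,0,0]}])

```text
clock: 3.37
eef_pos: [486.1, -148.2, 25.7]
tcp_rot: [3.141, -0.002, -0.266]
contact_force: [-1.5, 0.2, 11.6]
opening: 0.417
```

Run:
```python
from h import *
st(); wrist('3'); st()
```

```text
3.37 tcp [ 486.1 -148.2   25.7] rpy [ 3.1415e+00 -1.9000e-03 -2.6590e-01] F [-1.5  0.2 11.6] open 0.417 q [-0.3   0.47  2.03 -0.    0.64  1.54]
3.42 tcp [ 486.1 -148.2   25.7] rpy [ 3.1415e+00 -2.0000e-03 -2.6600e-01] F [-1.6 -0.1 10.9] open 0.409 q [-0.3   0.47  2.03 -0.    0.64  1.54]
```

View pics/w3.png

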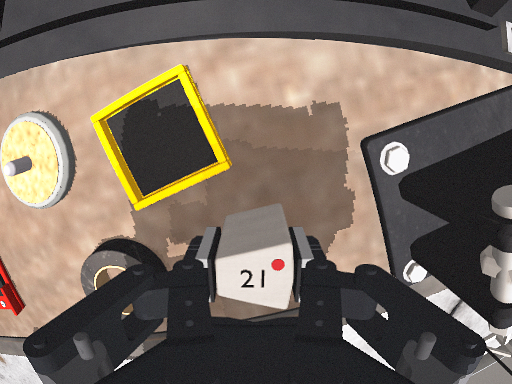

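jog_arm(moves=[{"grip": 1,"translation": [0,0,-0.02],"twist": [0,0,0]},{"grip": 1,"translation": [0,0,-0.03],"twist": [0,0,0]},{"grip": 1,"translation": [0.014,-0.014,0],"twist": [0,0,0]},{"grip": 1,"translation": [0.014,-0.014,0],"twist": [0,0,0]},{"grip": 1,"translation": [0.014,-0.014,0],"twist": [0,0,0]},{"grip": 1,"translation": [0.014,-0.014,0],"twist": [0,0,0]},{"grip": 1,"translation": [0,0,0],"twist": [0,0,-0.105]},{"grip": 1,"translation": [0,0,0],"twist": [0,0,-0.105]},{"grip": 1,"translation": [0,0,0],"twist": [0,0,-0.105]},{"grip": 1,"translation": [0,0,0],"twist": [0,0,-0.106]}])

```text
clock: 4.25
eef_pos: [553.9, -108.4, 74.5]
tcp_rot: [-3.142, 0.0, 0.16]
contact_force: [-0.5, 0.3, -2.2]
opening: 0.406
```

jog_arm(moves=[{"grip": 1,"translation": [0,0,0],"twist": [0,0,0]},{"grip": 1,"translation": [0,0,0],"twist": [0,0,0]},{"grip": 1,"translation": [0,0,0],"twist": [0,0,0]}])

```text
clock: 4.5
eef_pos: [553.9, -108.6, 74.4]
tcp_rot: [3.142, -0.0, 0.151]
contact_force: [-0.8, 0.1, -1.8]
opening: 0.41
```

Run:
```python
from h import *
st(); wrist('4'); p,d=r.grab_frame('scene');cv2.imwrite('pics/s4.png',cv2.resize(p[150:280,250:430],None,fx=4,fy=4)[:,:,::-1])
```

```text
4.5 tcp [ 553.9 -108.6   74.4] rpy [ 3.1416 -0.      0.1514] F [-0.8  0.1 -1.8] open 0.41 q [-0.2   0.46  1.88 -0.    0.8   1.22]
```

View pics/w4.png

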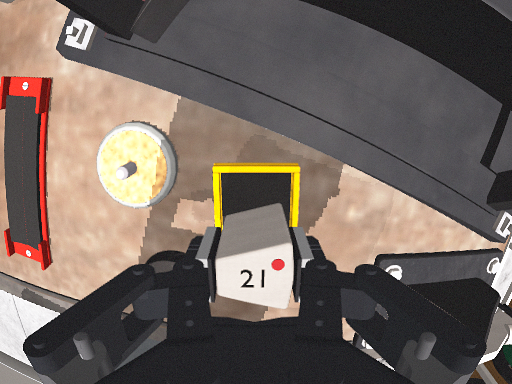

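View pics/s4.png

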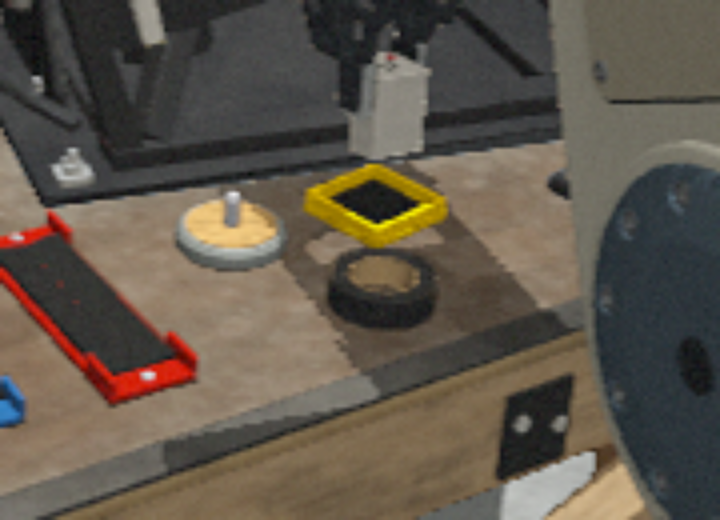

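jog_arm(moves=[{"grip": 1,"translation": [0,0,0.015],"twist": [0,0,0]},{"grip": 1,"translation": [0,0,0.015],"twist": [0,0,0]},{"grip": 1,"translation": [0,0,0.008],"twist": [0,0,0]},{"grip": 1,"translation": [0,0,0.005],"twist": [0,0,0]},{"grip": 1,"translation": [0,0,0],"twist": [0,0,0]},{"grip": 1,"translation": [0,0,0],"twist": [0,0,0]}])

```text
clock: 5.1
eef_pos: [554.1, -108.7, 31.4]
tcp_rot: [-3.142, 0.0, 0.154]
contact_force: [0.2, 0.0, -2.3]
opening: 0.411
```

Run:
```python
from h import *
st(); p,d=r.grab_frame('scene');cv2.imwrite('pics/s5.png',cv2.resize(p[150:280,250:430],None,fx=4,fy=4)[:,:,::-1])
```

```text
5.1 tcp [ 554.1 -108.7   31.4] rpy [-3.1416  0.      0.1543] F [ 0.2  0.  -2.3] open 0.411 q [-0.2   0.52  1.9   0.    0.72  1.22]
```

View pics/s5.png

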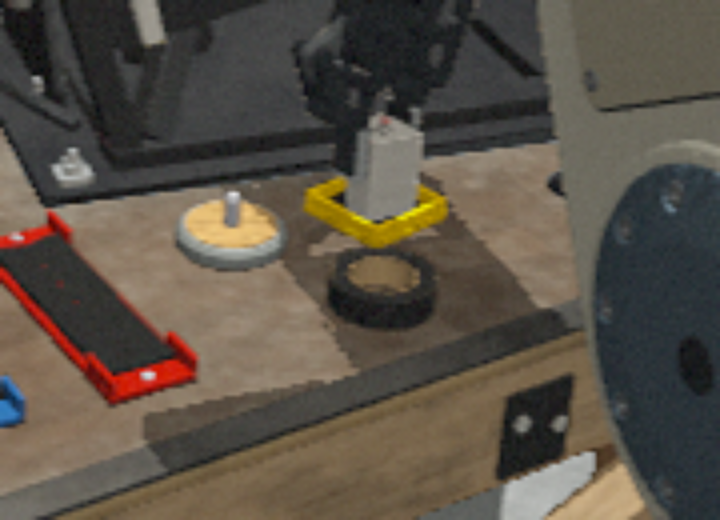

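jog_arm(moves=[{"grip": 1,"translation": [0,0,0.0015],"twist": [0,0,0]},{"grip": 0,"translation": [0,0,0],"twist": [0,0,0]},{"grip": -0.3,"translation": [0,0,0],"twist": [0,0,0]},{"grip": -0.6,"translation": [0,0,0],"twist": [0,0,0]},{"grip": -0.8,"translation": [0,0,0],"twist": [0,0,0]},{"grip": -0.8,"translation": [0,0,0],"twist": [0,0,0]},{"grip": -0.8,"translation": [0,0,-0.02],"twist": [0,0,0]},{"grip": -1,"translation": [0,0,-0.035],"twist": [0,0,0]},{"grip": -1,"translation": [0,0,-0.035],"twist": [0,0,0]},{"grip": -1,"translation": [0,0,-0.03],"twist": [0,0,0]}])

```text
clock: 5.98
eef_pos: [554.1, -108.7, 151.7]
tcp_rot: [3.141, -0.0, 0.155]
contact_force: [0.3, -0.9, -0.1]
opening: 0.999
```

jog_arm(moves=[{"grip": -1,"translation": [-0.035,-0.02,0],"twist": [0,0,0]},{"grip": -1,"translation": [-0.035,-0.02,0],"twist": [0,0,0]},{"grip": -1,"translation": [-0.01,-0.004,0],"twist": [0,0,0.08]},{"grip": -1,"translation": [0,0,0],"twist": [0,0,0.075]},{"grip": -1,"translation": [0,0,0],"twist": [0,0,0]},{"grip": -1,"translation": [0,0,0],"twist": [0,0,0]}])

```text
clock: 6.48
eef_pos: [468.6, -77.6, 150.1]
tcp_rot: [3.141, -0.001, 0.002]
contact_force: [0.4, -0.3, 0.5]
opening: 1.002
```

Run:
```python
from h import *
st(); wrist('6')
```

```text
6.48 tcp [468.6 -77.6 150.1] rpy [ 3.1414e+00 -1.0000e-03  2.1000e-03] F [ 0.4 -0.3  0.5] open 1.002 q [-0.17  0.22  2.02 -0.    0.89  1.4 ]
```

View pics/w6.png

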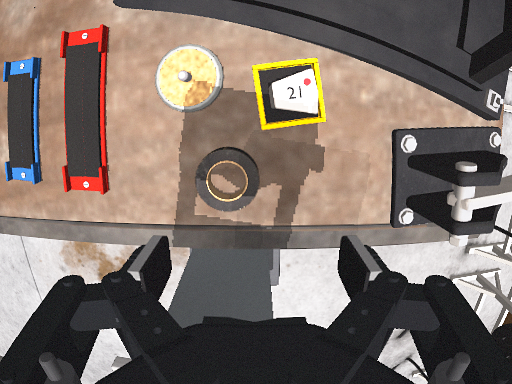

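The die stands in the pocket (295,93). The tape ring is at (227,181) and the stand at (190,78).

Run:
```python
from meas import *
f=np.load('pics/w6.npz');p=f['p'];C={k:f[k] for k in('fx','fy','cx','cy','R','t')}
hsv=cv2.cvtColor(p,cv2.COLOR_RGB2HSV).astype(int)
cv2.imwrite('pics/w6z.png',cv2.resize(p[35:225,150:340],None,fx=4,fy=4,interpolation=cv2.INTER_CUBIC)[:,:,::-1][:600])
print('tape outer',wray(C,(228,180),19)[:2],'inner',wray(C,(227,181),19)[:2])
m=np.zeros((384,512),bool);m[40:115,150:226]=1
m&=(hsv[...,0]>14)&(hsv[...,0]<30)&(hsv[...,1]>85)&(hsv[...,2]>140)
cs,s=comps(m,100);print(s)
c=max(cs,key=lambda c:c.sum());H=cv2.convexHull(np.array([wray(C,a,12)[:2] for a in np.argwhere(c)[:,::-1]],np.float32));print('cork',cv2.fitEllipse(H))
W=[]
cs,s=comps(masks(p)['yel'],100);H=np.array([wray(C,a,14)[:2] for a in np.argwhere(cs[0])[:,::-1]],np.float32);print(cv2.minAreaRect(H))
```

```text
tape outer [469.29311136 -52.69518289] inner [468.31062713 -51.71717542]
[((np.int32(176), np.int32(49), np.int32(16), np.int32(18), np.int32(120)), array([184.6,  56.1])), ((np.int32(193), np.int32(50), np.int32(16), np.int32(24), np.int32(185)), array([199.1,  60.4])), ((np.int32(162), np.int32(58), np.int32(54), np.int32(48), np.int32(859)), array([191.4,  85.6]))]
cork ((568.0502319335938, -14.717053413391113), (52.773319244384766, 54.81899642944336), 89.8790054321289)
((551.6434936523438, -110.00729370117188), (61.32231521606445, 61.5580940246582), 8.855037689208984)
```

View pics/w6z.png

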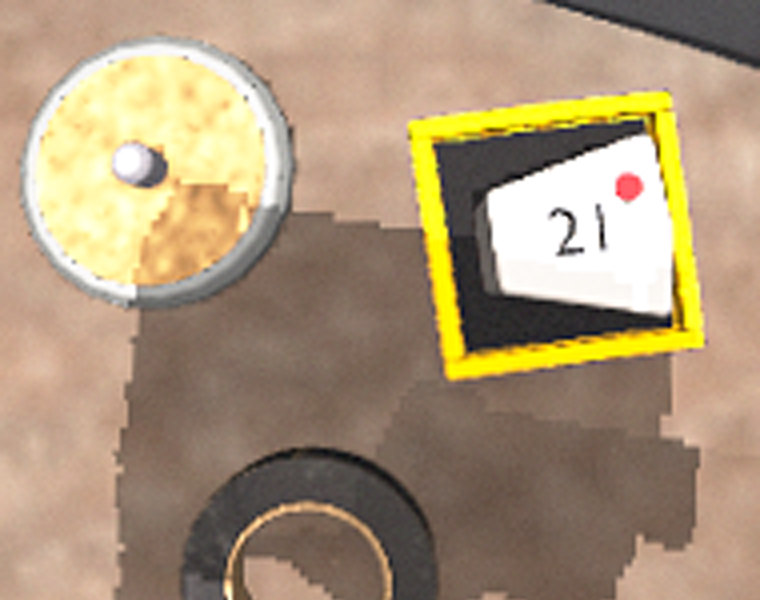

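Run:
```python
from h import *
f=np.load('pics/w6.npz');C={k:f[k] for k in('fx','fy','cx','cy','R','t')}
a,b=[wray(C,(150+x/4-.4,35+y/4-.4),60.5)[:2] for x,y in[(658,225),(490,240)]]
print(a,b,(a+b)/2); print('spindle',wray(C,(150+130/4,35+160/4),35)[:2])
```

```text
[ 551.77618126 -124.00238773] [547.84806704 -91.21859181] [ 549.81212415 -107.61048977]
spindle [567.56832495 -15.41006671]
```

jog_arm(moves=[{"grip": -1,"translation": [0.0005,-0.0255,0],"twist": [0,0,0.002]},{"grip": -1,"translation": [0,0,0.035],"twist": [0,0,0]},{"grip": -1,"translation": [0,0,0.035],"twist": [0,0,0]},{"grip": -1,"translation": [0,0,0.035],"twist": [0,0,0]},{"grip": -1,"translation": [0,0,0.025],"twist": [0,0,0]},{"grip": -1,"translation": [0,0,0.01],"twist": [0,0,0]},{"grip": -1,"translation": [0,0,0],"twist": [0,0,0]},{"grip": -1,"translation": [0,0,0],"twist": [0,0,0]}])

```text
clock: 7.2
eef_pos: [469.1, -52.1, 9.9]
tcp_rot: [-3.142, 0.001, -0.001]
contact_force: [0.2, -0.5, 0.5]
opening: 0.995
```

Run:
```python
from h import *
st(); wrist('7');p,d=r.grab_frame('scene');cv2.imwrite('pics/s7.png',cv2.resize(p[150:280,250:430],None,fx=4,fy=4)[:,:,::-1])
```

```text
7.2 tcp [469.1 -52.1   9.9] rpy [-3.1415e+00  6.0000e-04 -1.4000e-03] F [ 0.2 -0.5  0.5] open 0.995 q [-0.11  0.47  2.11  0.    0.57  1.46]
```

View pics/s7.png

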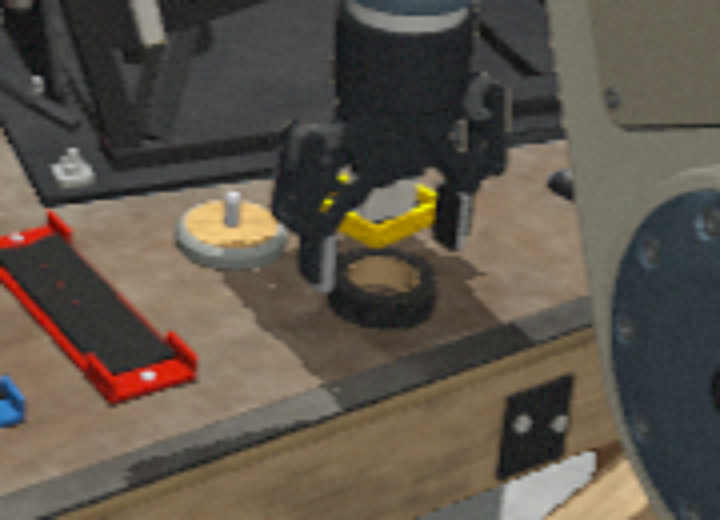

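View pics/w7.png

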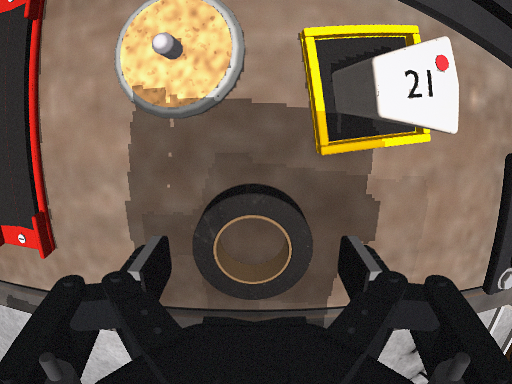

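jog_arm(moves=[{"grip": -1,"translation": [0,0,0.01],"twist": [0,0,0]},{"grip": -0.3,"translation": [0,0,0],"twist": [0,0,0]},{"grip": 0,"translation": [0,0,0],"twist": [0,0,0]},{"grip": 0.2,"translation": [0,0,0],"twist": [0,0,0]},{"grip": 0.2,"translation": [0,0,0],"twist": [0,0,0]},{"grip": 0.2,"translation": [0,0,0],"twist": [0,0,0]},{"grip": 0.2,"translation": [0,0,0],"twist": [0,0,0]}])

```text
clock: 7.88
eef_pos: [468.7, -52.0, 0.4]
tcp_rot: [3.142, -0.0, -0.002]
contact_force: [-1.9, 0.6, 4.9]
opening: 0.705
```

jog_arm(moves=[{"grip": 0.2,"translation": [0,0,-0.02],"twist": [0,0,0]},{"grip": 0.2,"translation": [0,0,-0.025],"twist": [0,0,0]},{"grip": 0.2,"translation": [0,0,-0.015],"twist": [0,0,0]},{"grip": 0.2,"translation": [0,0,0],"twist": [0,0,0]},{"grip": 0.2,"translation": [0,0,0],"twist": [0,0,0]}])

```text
clock: 8.3
eef_pos: [469.3, -52.1, 60.6]
tcp_rot: [3.141, -0.002, -0.002]
contact_force: [-0.4, -0.4, -0.4]
opening: 0.709
```

Run:
```python
from h import *
st(); wrist('8');p,d=r.grab_frame('scene');cv2.imwrite('pics/s8.png',cv2.resize(p[150:280,250:430],None,fx=4,fy=4)[:,:,::-1])
```

```text
8.3 tcp [469.3 -52.1  60.6] rpy [ 3.1413e+00 -2.2000e-03 -2.2000e-03] F [-0.4 -0.4 -0.4] open 0.709 q [-0.11  0.37  2.09 -0.    0.68  1.46]
```

View pics/s8.png

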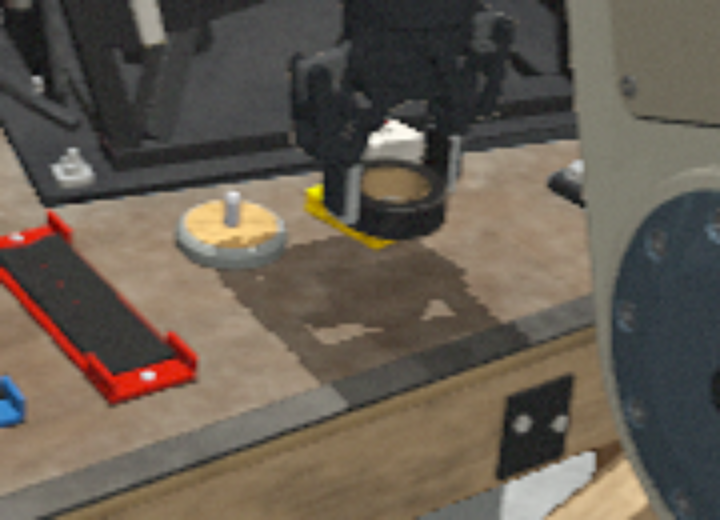

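View pics/w8.png

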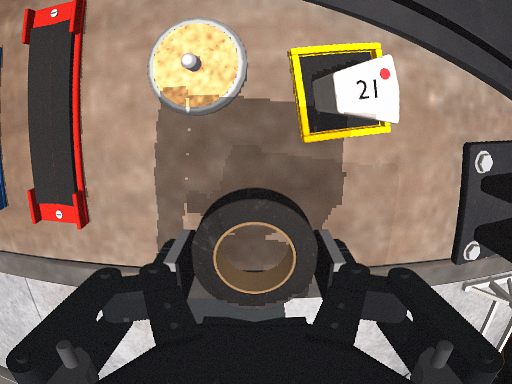

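jog_arm(moves=[{"grip": 0.2,"translation": [0.02,-0.008,0],"twist": [0,0,0]},{"grip": 0.2,"translation": [0.03,-0.011,0],"twist": [0,0,0]},{"grip": 0.2,"translation": [0.03,-0.011,0],"twist": [0,0,0]},{"grip": 0.2,"translation": [0.019,-0.007,0],"twist": [0,0,0]},{"grip": 0.2,"translation": [0,0,0],"twist": [0,0,0]},{"grip": 0.2,"translation": [0,0,0],"twist": [0,0,0]},{"grip": 0.2,"translation": [0,0,0],"twist": [0,0,0]}])

```text
clock: 8.98
eef_pos: [565.8, -15.3, 58.4]
tcp_rot: [-3.142, 0.003, -0.002]
contact_force: [-0.3, -0.1, -0.7]
opening: 0.703
```

Run:
```python
from h import *
st(); wrist('9');p,d=r.grab_frame('scene');cv2.imwrite('pics/s9.png',cv2.resize(p[150:280,250:430],None,fx=4,fy=4)[:,:,::-1])
```

```text
8.98 tcp [565.8 -15.3  58.4] rpy [-3.1416e+00  3.4000e-03 -2.0000e-03] F [-0.3 -0.1 -0.7] open 0.703 q [-0.03  0.49  1.89 -0.    0.77  1.54]
```

View pics/s9.png

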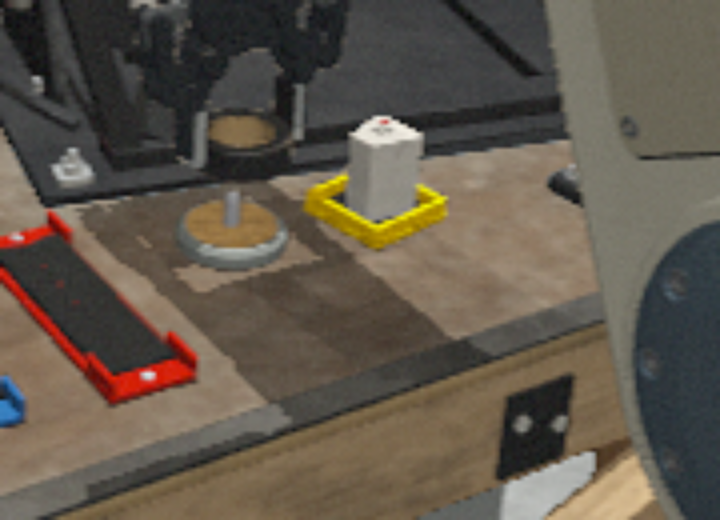

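View pics/w9.png

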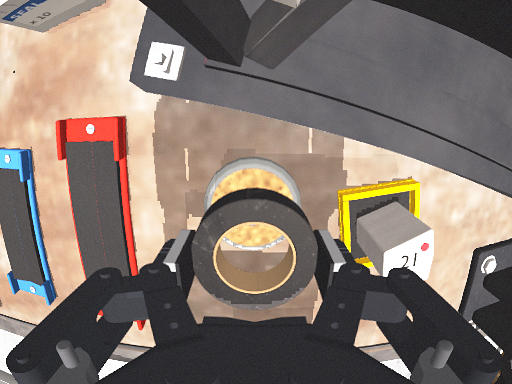

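jog_arm(moves=[{"grip": 0.2,"translation": [0,0,0.015],"twist": [0,0,0]},{"grip": 0.2,"translation": [0,0,0],"twist": [0,0,0]},{"grip": 0.2,"translation": [0,0,0],"twist": [0,0,0]}])

```text
clock: 9.33
eef_pos: [566.3, -15.5, 44.3]
tcp_rot: [-3.142, 0.002, -0.003]
contact_force: [0.7, -0.1, -0.9]
opening: 0.706
```

Run:
```python
from h import *
st(); C,p,d=wrist('10')
cv2.imwrite('pics/w10z.png',cv2.resize(p[130:310,160:350],None,fx=3.3,fy=3.3,interpolation=cv2.INTER_CUBIC)[:,:,::-1])
```

```text
9.33 tcp [566.3 -15.5  44.3] rpy [-3.1415e+00  2.2000e-03 -2.7000e-03] F [ 0.7 -0.1 -0.9] open 0.706 q [-0.03  0.51  1.89 -0.    0.75  1.54]
```

View pics/w10z.png

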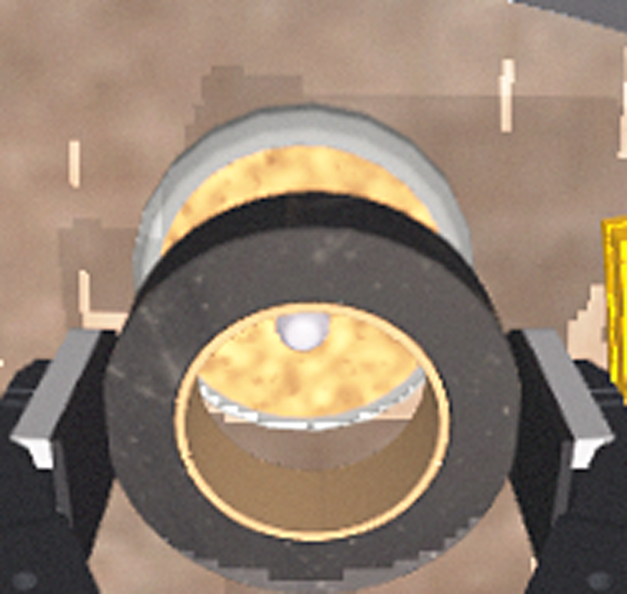

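Run:
```python
from h import *
f=np.load('pics/w10.npz');C={k:f[k] for k in('fx','fy','cx','cy','R','t')}
print('spindle',wray(C,(251.5,229.6),35)[:2],'ring',wray(C,(254.2,257.5),62.5)[:2])
```

```text
spindle [569.68420447 -13.98790434] ring [567.37114076 -15.46983818]
```

jog_arm(moves=[{"grip": 0.2,"translation": [0.002,-0.001,0],"twist": [0,0,0]},{"grip": 0.2,"translation": [0,0,0.012],"twist": [0,0,0]},{"grip": 0.2,"translation": [0,0,0.01],"twist": [0,0,0]},{"grip": 0.2,"translation": [0,0,0.006],"twist": [0,0,0]},{"grip": 0.2,"translation": [0,0,0.003],"twist": [0,0,0]},{"grip": 0.2,"translation": [0,0,0],"twist": [0,0,0]},{"grip": 0.2,"translation": [0,0,0],"twist": [0,0,0]}])

```text
clock: 9.97
eef_pos: [569.4, -14.2, 13.3]
tcp_rot: [-3.142, 0.001, -0.002]
contact_force: [-0.3, 0.5, -1.3]
opening: 0.705
```

Run:
```python
from h import *
st()
```

```text
9.97 tcp [569.4 -14.2  13.3] rpy [-3.1416e+00  8.0000e-04 -2.2000e-03] F [-0.3  0.5 -1.3] open 0.705 q [-0.03  0.56  1.89  0.    0.69  1.55]
```

jog_arm(moves=[{"grip": -0.5,"translation": [0,0,0.0005],"twist": [0,0,0]},{"grip": -0.7,"translation": [0,0,0],"twist": [0,0,0]},{"grip": -0.9,"translation": [0,0,0],"twist": [0,0,0]},{"grip": -0.9,"translation": [0,0,-0.01],"twist": [0,0,0]},{"grip": -1,"translation": [0,0,-0.025],"twist": [0,0,0]},{"grip": -1,"translation": [0,0,-0.035],"twist": [0,0,0]},{"grip": -1,"translation": [0,0,-0.035],"twist": [0,0,0]},{"grip": -1,"translation": [0,0,-0.035],"twist": [0,0,0]},{"grip": -1,"translation": [-0.015,-0.035,-0.01],"twist": [0,0,0]},{"grip": -1,"translation": [-0.015,-0.035,0],"twist": [0,0,0]}])

```text
clock: 10.8
eef_pos: [542.6, 55.6, 168.0]
tcp_rot: [-3.141, -0.008, -0.006]
contact_force: [0.9, 1.3, -0.3]
opening: 1.0
```

jog_arm(moves=[{"grip": -1,"translation": [-0.012,-0.037,0],"twist": [0,0,0]},{"grip": -1,"translation": [-0.012,-0.037,0],"twist": [0,0,0]},{"grip": -1,"translation": [-0.012,-0.037,0],"twist": [0,0,0]},{"grip": -1,"translation": [-0.012,-0.037,0],"twist": [0,0,0]},{"grip": -1,"translation": [-0.012,-0.037,0],"twist": [0,0,0]},{"grip": -1,"translation": [-0.01,-0.037,0],"twist": [0,0,0]},{"grip": -1,"translation": [0,-0.03,0],"twist": [0,0,0]},{"grip": -1,"translation": [0,0,0],"twist": [0,0,0]},{"grip": -1,"translation": [0,0,0],"twist": [0,0,0]}])

```text
clock: 11.55
eef_pos: [470.1, 309.5, 164.0]
tcp_rot: [-3.141, -0.001, 0.001]
contact_force: [0.3, -0.6, -0.1]
opening: 0.994
```

Run:
```python
from h import *
st(); wrist('11')
p,d=r.grab_frame('scene');cv2.imwrite('pics/s11.png',p[:,:,::-1])
```

```text
11.55 tcp [470.1 309.5 164. ] rpy [-3.1412e+00 -7.0000e-04  7.0000e-04] F [ 0.3 -0.6 -0.1] open 0.994 q [ 0.58  0.33  1.83 -0.    0.98  2.15]
```

View pics/w11.png

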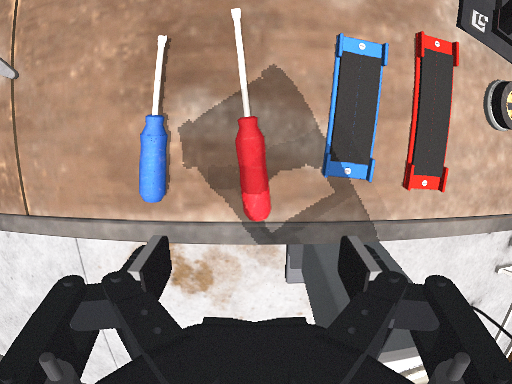

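View pics/s11.png

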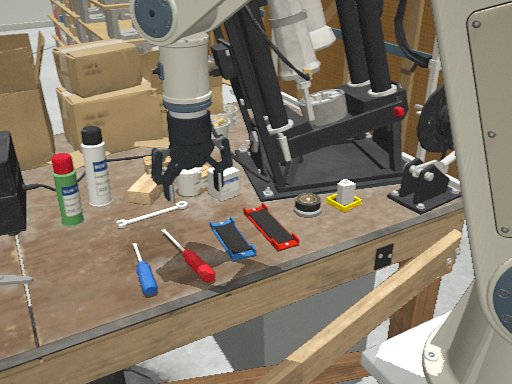

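The tape is on its stand (scene 308,203) and the die is in its pocket (345,195). The wrist view shows the red handle from (249,118) to (257,219), the blue handle from (155,117) to (150,200), and both cradles. I'll measure these next.

```bash
cat > drv.py <<'E'
import sys
from meas import *
f=np.load(f'pics/w{sys.argv[1]}.npz');p=f['p'];C={k:f[k] for k in('fx','fy','cx','cy','R','t')}
M=masks(p)
for k in('red','blue'):
    cs,s=comps(M[k],300)
    for c,q in zip(cs,s):
        for z in (7,14.5):
            W=np.array([wray(C,a,z)[:2] for a in np.argwhere(c)[:,::-1]],np.float32)
            (cx,cy),(w,h),a=cv2.minAreaRect(W); B=cv2.boxPoints(((cx,cy),(w,h),a)); e=B[1]-B[0];e2=B[2]-B[1]
            L=e if np.hypot(*e)>np.hypot(*e2) else e2
            print(k,q[1],'z',z,'c',round(cx,1),round(cy,1),'size',round(w),round(h),'ang',np.degrees(np.arctan(L[1]/L[0])).round(1),'mean',W.mean(0).round(1))
E
python3 drv.py 11
```

```text
red [434.8  44.6] z 7 c 621.1 103.5 size 46 30 ang 87.7 mean [623.9 105.7]
red [434.8  44.6] z 14.5 c 619.0 108.7 size 45 29 ang 87.7 mean [621.8 110.8]
red [417.1 140.5] z 7 c 537.7 133.1 size 183 54 ang 15.0 mean [510.3 125.1]
red [417.1 140.5] z 14.5 c 537.8 137.5 size 179 53 ang 15.0 mean [511.  129.7]
red [252.4 168.6] z 7 c 474.6 311.2 size 111 29 ang 5.8 mean [475.7 311.3]
red [252.4 168.6] z 14.5 c 476.3 311.2 size 108 28 ang 5.8 mean [477.4 311.2]
blue [346.1 106.8] z 7 c 542.6 206.9 size 51 152 ang -5.0 mean [542.5 213.9]
blue [346.1 106.8] z 14.5 c 542.5 209.4 size 50 148 ang -5.0 mean [542.4 216.3]
blue [152.7 159.6] z 7 c 487.0 417.8 size 31 95 ang -6.0 mean [486.6 417.7]
blue [152.7 159.6] z 14.5 c 488.4 415.1 size 30 93 ang -6.0 mean [488. 415.]
```

Run:
```python
from h import *
f=np.load('pics/w11.npz');C={k:f[k] for k in('fx','fy','cx','cy','R','t')}
for uv in[(236,9.5),(249,117.5),(258,221),(163,35),(155,115)]: print(uv,wray(C,uv,14.5)[:2].round(1))
```

```text
(236, 9.5) [638.6 327.2]
(249, 117.5) [529.  314.6]
(258, 221) [421.4 305.5]
(163, 35) [616.2 400.3]
(155, 115) [534.2 409.5]
```

jog_arm(moves=[{"grip": -1,"translation": [0.0175,-0.0025,0],"twist": [0,0,-0.095]},{"grip": -1,"translation": [0,0,0.035],"twist": [0,0,0]},{"grip": -1,"translation": [0,0,0.035],"twist": [0,0,0]},{"grip": -1,"translation": [0,0,0.03],"twist": [0,0,0]},{"grip": -1,"translation": [0,0,0.025],"twist": [0,0,0]},{"grip": -1,"translation": [0,0,0],"twist": [0,0,0]},{"grip": -1,"translation": [0,0,0],"twist": [0,0,0]},{"grip": -1,"translation": [0,0,0],"twist": [0,0,0]}])

```text
clock: 12.32
eef_pos: [488.9, 310.1, 39.7]
tcp_rot: [-3.141, -0.001, 0.092]
contact_force: [0.8, -0.1, -0.4]
opening: 1.001
```

```bash
python3 - <<'E'
from h import *
st(); wrist('12')
E
python3 drv.py 12
```

```text
12.32 tcp [488.9 310.1  39.7] rpy [-3.141e+00 -1.200e-03  9.170e-02] F [ 0.8 -0.1 -0.4] open 1.001 q [ 0.56  0.53  1.87 -0.    0.75  2.04]
red [487.5 188.9] z 7 c 542.7 104.3 size 71 185 ang -2.7 mean [523.1 124.8]
red [487.5 188.9] z 14.5 c 543.4 113.4 size 68 177 ang -2.7 mean [524.6 133. ]
red [250.6 230.6] z 7 c 470.9 311.0 size 118 30 ang 6.6 mean [479.2 311.6]
red [250.6 230.6] z 14.5 c 474.7 311.2 size 113 29 ang 6.6 mean [482.6 311.8]
blue [392.5 183.2] z 7 c 541.2 203.3 size 62 156 ang -4.3 mean [518.9 218.8]
blue [392.5 183.2] z 14.5 c 541.9 208.2 size 60 150 ang -4.3 mean [520.7 223. ]
blue [465.6  76.2] z 7 c 601.2 181.3 size 29 34 ang -87.9 mean [603.5 173.2]
blue [465.6  76.2] z 14.5 c 599.4 187.1 size 27 32 ang -87.9 mean [601.6 179.3]
blue [ 98.6 207.6] z 7 c 484.0 419.7 size 33 103 ang -7.0 mean [484.5 418.6]
blue [ 98.6 207.6] z 14.5 c 487.2 415.3 size 32 98 ang -7.0 mean [487.7 414.2]
```

View pics/w12.png

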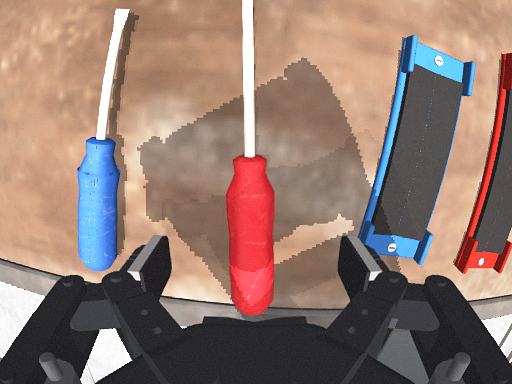

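jog_arm(moves=[{"grip": -1,"translation": [0,-0.001,0.025],"twist": [0,0,0]},{"grip": -1,"translation": [0,0,0.0095],"twist": [0,0,0]},{"grip": -1,"translation": [0,0,0],"twist": [0,0,0]},{"grip": 0,"translation": [0,0,0],"twist": [0,0,0]},{"grip": 0.4,"translation": [0,0,0],"twist": [0,0,0]},{"grip": 0.8,"translation": [0,0,0],"twist": [0,0,0]},{"grip": 0.8,"translation": [0,0,0],"twist": [0,0,0]},{"grip": 0.8,"translation": [0,0,0],"twist": [0,0,0]},{"grip": 0.8,"translation": [0,0,0],"twist": [0,0,0]}])

```text
clock: 13.12
eef_pos: [488.2, 311.7, 4.6]
tcp_rot: [-3.141, -0.001, 0.093]
contact_force: [-0.9, -1.1, 5.7]
opening: 0.321
```

```bash
python3 - <<'E'
from h import *
st(); wrist('13')
E
python3 drv.py 13 |grep 14.5
```

```text
13.12 tcp [488.2 311.7   4.6] rpy [-3.1412e+00 -8.0000e-04  9.2800e-02] F [-0.9 -1.1  5.7] open 0.321 q [ 0.57  0.58  1.88 -0.    0.68  2.04]
red [254.1 244. ] z 14.5 c 486.9 311.7 size 89 29 ang 5.6 mean [490.6 312. ]
red [497.8 261. ] z 14.5 c 486.6 146.1 size 78 34 ang 30.6 mean [483.9 142.3]
blue [417.6 189.7] z 14.5 c 542.1 209.4 size 61 150 ang -4.1 mean [525.1 226.4]
blue [502.6  74.6] z 14.5 c 599.9 185.9 size 25 29 ang -84.9 mean [601.3 179.5]
blue [ 75.4 225.3] z 14.5 c 486.4 415.6 size 34 101 ang -6.5 mean [488.5 412.7]
```

View pics/w13.png

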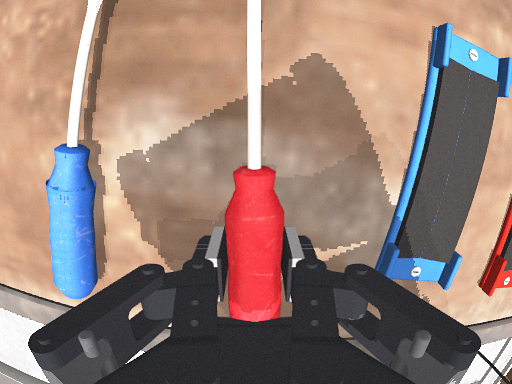

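Run:
```python
from h import *
f=np.load('pics/w13.npz');C={k:f[k] for k in('fx','fy','cx','cy','R','t')}
print(wray(C,(254,167),14.5),wray(C,(254,170),20))
```

```text
[530.84009997 315.72192743  14.5       ] [530.65365128 315.70143289  20.        ]
```

jog_arm(moves=[{"grip": 0.8,"translation": [0,0,-0.02],"twist": [0,0,0]},{"grip": 0.8,"translation": [0,0,-0.025],"twist": [0,0,0]},{"grip": 0.8,"translation": [0,0,-0.02],"twist": [0,0,0.07]},{"grip": 0.8,"translation": [0,0,0],"twist": [0,0,0.07]},{"grip": 0.8,"translation": [0.0028,0.025,0],"twist": [0,0,0]},{"grip": 0.8,"translation": [0.0028,0.03,0],"twist": [0,0,0]},{"grip": 0.8,"translation": [0.0028,0.032,0],"twist": [0,0,0]},{"grip": 0.8,"translation": [0.0028,0.032,0],"twist": [0,0,0]},{"grip": 0.8,"translation": [0.003,0.032,0],"twist": [0,0,0]},{"grip": 0.8,"translation": [0.003,0.028,0],"twist": [0,0,0]}])

```text
clock: 14.0
eef_pos: [496.2, 130.1, 68.9]
tcp_rot: [3.141, 0.0, -0.047]
contact_force: [-0.1, -0.8, -1.4]
opening: 0.32
```

jog_arm(moves=[{"grip": 0.8,"translation": [0.003,0.023,0],"twist": [0,0,0]},{"grip": 0.8,"translation": [0,0,0],"twist": [0,0,0]},{"grip": 0.8,"translation": [0,0,0],"twist": [0,0,0]},{"grip": 0.8,"translation": [0,0,0],"twist": [0,0,0]}])

```text
clock: 14.33
eef_pos: [498.7, 108.9, 69.0]
tcp_rot: [-3.141, -0.0, -0.048]
contact_force: [-0.2, 0.7, -0.4]
opening: 0.322
```

```bash
python3 - <<'E'
from h import *
st(); wrist('14')
p,d=r.grab_frame('scene');cv2.imwrite('pics/s14.png',cv2.resize(p[150:300,130:380],None,fx=3,fy=3)[:,:,::-1])
E
python3 drv.py 14
```

```text
14.33 tcp [498.7 108.9  69. ] rpy [-3.1413e+00 -3.0000e-04 -4.7900e-02] F [-0.2  0.7 -0.4] open 0.322 q [0.21 0.4  2.   0.   0.74 1.83]
red [248.4 215.5] z 7 c 512.8 111.7 size 48 249 ang -0.9 mean [485.5 113.6]
red [248.4 215.5] z 14.5 c 514.9 111.5 size 46 239 ang -0.9 mean [488.6 113.3]
red [284.8  85.9] z 7 c 558.5 90.0 size 23 154 ang -2.9 mean [582.   83.8]
red [284.8  85.9] z 14.5 c 558.9 90.6 size 22 148 ang -2.9 mean [581.5  84.6]
blue [131.4 141.5] z 7 c 540.5 206.1 size 60 155 ang -5.1 mean [549.  199.1]
blue [131.4 141.5] z 14.5 c 541.6 202.4 size 58 149 ang -5.1 mean [549.8 195.6]
```

View pics/w14.png

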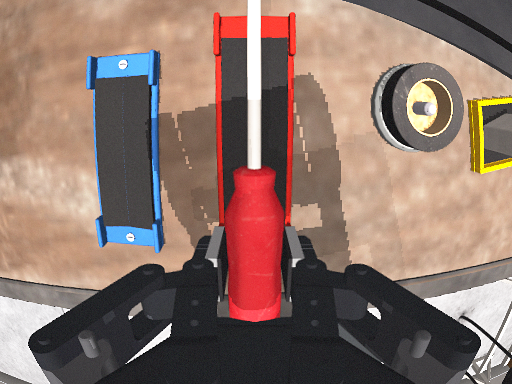

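View pics/s14.png

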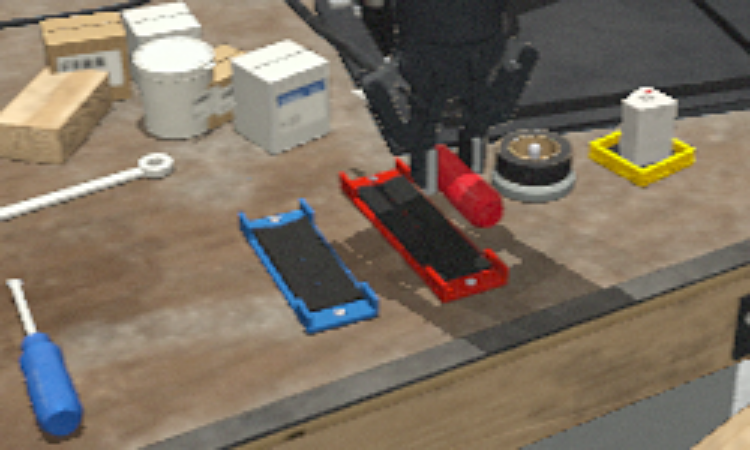

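jog_arm(moves=[{"grip": 0.8,"translation": [0,0.0015,0.025],"twist": [0,0,0]},{"grip": 0.8,"translation": [0,0,0.018],"twist": [0,0,0]},{"grip": 0.8,"translation": [0,0,0.008],"twist": [0,0,0]},{"grip": 0.8,"translation": [0,0,0.005],"twist": [0,0,0]},{"grip": 0.8,"translation": [0,0,0],"twist": [0,0,0]},{"grip": 0.8,"translation": [0,0,0],"twist": [0,0,0]}])

```text
clock: 14.93
eef_pos: [498.7, 107.7, 13.0]
tcp_rot: [-3.142, -0.0, -0.047]
contact_force: [0.3, 0.1, -0.7]
opening: 0.318
```

Run:
```python
from h import *
st(); wrist('15')
p,d=r.grab_frame('scene');cv2.imwrite('pics/s15.png',cv2.resize(p[150:300,180:350],None,fx=4,fy=4)[:,:,::-1])
```

```text
14.93 tcp [498.7 107.7  13. ] rpy [-3.1415e+00 -2.0000e-04 -4.6500e-02] F [ 0.3  0.1 -0.7] open 0.318 q [0.21 0.5  2.03 0.   0.62 1.83]
```

View pics/s15.png

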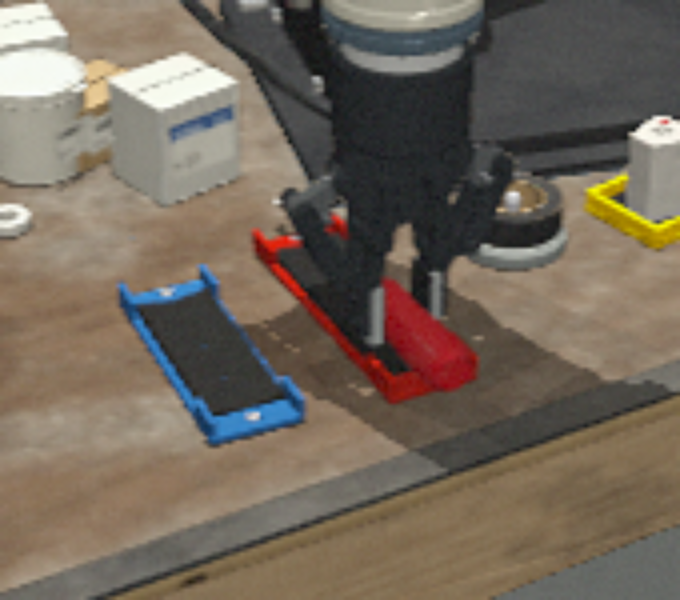

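View pics/w15.png

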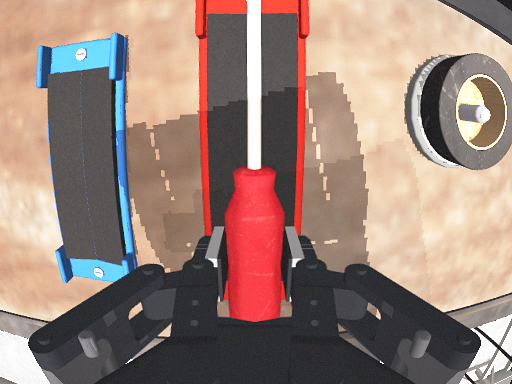

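jog_arm(moves=[{"grip": 0.8,"translation": [0,0,0.0013],"twist": [0,0,0]},{"grip": 0.8,"translation": [0,0,0],"twist": [0,0,0]},{"grip": 0.2,"translation": [0,0,0],"twist": [0,0,0]},{"grip": 0,"translation": [0,0,0],"twist": [0,0,0]},{"grip": -0.3,"translation": [0,0,0],"twist": [0,0,0]},{"grip": -0.5,"translation": [0,0,-0.01],"twist": [0,0,0]},{"grip": -0.5,"translation": [0,0,-0.025],"twist": [0,0,0]},{"grip": -0.7,"translation": [0,0,-0.035],"twist": [0,0,0]},{"grip": -1,"translation": [0,0,-0.035],"twist": [0,0,0]},{"grip": -1,"translation": [0,0,-0.035],"twist": [0,0,0]}])

```text
clock: 15.87
eef_pos: [497.9, 107.1, 153.6]
tcp_rot: [3.142, 0.0, -0.047]
contact_force: [0.1, 0.0, 0.3]
opening: 0.999
```

```bash
python3 - <<'E'
from h import *
st(); wrist('16')
E
python3 drv.py 16
```

```text
15.87 tcp [497.9 107.1 153.6] rpy [ 3.1415e+00  3.0000e-04 -4.7300e-02] F [0.1 0.  0.3] open 0.999 q [0.21 0.27 1.95 0.   0.92 1.83]
red [252.7 153.9] z 7 c 529.6 107.1 size 55 210 ang -2.9 mean [519.6 107.5]
red [252.7 153.9] z 14.5 c 530.6 107.0 size 54 205 ang -2.9 mean [520.9 107.5]
blue [160.4 134. ] z 7 c 540.9 205.6 size 58 153 ang -5.1 mean [546.  200.5]
blue [160.4 134. ] z 14.5 c 541.6 202.9 size 56 149 ang -5.1 mean [546.6 198. ]
blue [ 15.5 199.1] z 7 c 486.2 423.2 size 41 98 ang -7.2 mean [485.9 424.1]
blue [ 15.5 199.1] z 14.5 c 488.3 414.9 size 40 96 ang -7.2 mean [488.  415.8]
```

View pics/w16.png

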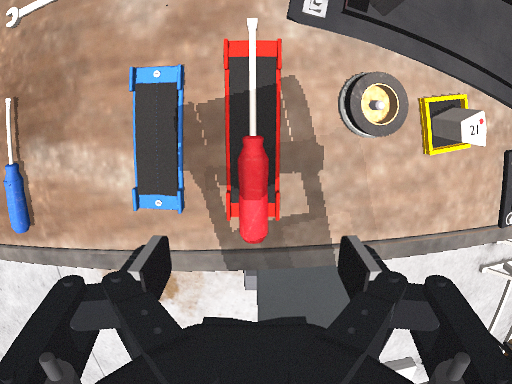

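```bash
cat > chk.py <<'E'
from h import *
import sys
f=np.load(f'pics/w{sys.argv[1]}.npz');C={k:f[k] for k in('fx','fy','cx','cy','R','t')}
t=lambda s:[float(x) for x in s.split(',')]
for a in sys.argv[2:]:
    u,v,z=t(a); print(a,wray(C,(u,v),z)[:2].round(1))
E
python3 chk.py 16 252.5,18.5,21 249,136,21 254,243.5,21 252,39.5,16 253,219,8
```

```text
252.5,18.5,21 [651.1 101.3]
249,136,21 [540.4 109.9]
254,243.5,21 [431.  110.5]
252,39.5,16 [631.5 102.7]
253,219,8 [453.  110.5]
```

jog_arm(moves=[{"grip": -1,"translation": [-0.0018,-0.03,0],"twist": [0,0,0]},{"grip": -1,"translation": [-0.0018,-0.034,0],"twist": [0,0,0]},{"grip": -1,"translation": [-0.0018,-0.036,0],"twist": [0,0,0]},{"grip": -1,"translation": [-0.0018,-0.036,0],"twist": [0,0,0]},{"grip": -1,"translation": [-0.0018,-0.036,0],"twist": [0,0,0]},{"grip": -1,"translation": [-0.002,-0.036,0],"twist": [0,0,0]},{"grip": -1,"translation": [-0.002,-0.036,0],"twist": [0,0,0]},{"grip": -1,"translation": [-0.002,-0.036,0],"twist": [0,0,0]},{"grip": -1,"translation": [-0.0018,-0.027,0],"twist": [0,0,0.061]}])

```text
clock: 16.67
eef_pos: [495.8, 417.5, 152.4]
tcp_rot: [-3.14, -0.001, -0.107]
contact_force: [0.7, -0.4, 0.1]
opening: 1.003
```

jog_arm(moves=[{"grip": -1,"translation": [0,0,0.035],"twist": [0,0,0]},{"grip": -1,"translation": [0,0,0.035],"twist": [0,0,0]},{"grip": -1,"translation": [0,0,0.03],"twist": [0,0,0]},{"grip": -1,"translation": [0,0,0.015],"twist": [0,0,0]},{"grip": -1,"translation": [0,0,0],"twist": [0,0,0]},{"grip": -1,"translation": [0,0,0],"twist": [0,0,0]},{"grip": -1,"translation": [0,0,0],"twist": [0,0,0]}])

```text
clock: 17.25
eef_pos: [497.0, 415.3, 38.2]
tcp_rot: [-3.14, -0.001, -0.108]
contact_force: [0.1, -0.3, 0.7]
opening: 0.999
```

```bash
python3 - <<'E'
from h import *
st(); wrist('17')
E
python3 drv.py 17
```

```text
17.25 tcp [497.  415.3  38.2] rpy [-3.1401e+00 -1.4000e-03 -1.0830e-01] F [ 0.1 -0.3  0.7] open 0.999 q [0.69 0.61 1.71 0.   0.82 2.37]
blue [493.3 134.8] z 7 c 542.5 223.1 size 155 46 ang 2.6 mean [538.7 227. ]
blue [493.3 134.8] z 14.5 c 543.6 231.1 size 148 44 ang 2.6 mean [539.9 234.8]
blue [256.1 233.1] z 7 c 483.5 415.7 size 30 101 ang -5.7 mean [486.6 415.3]
blue [256.1 233.1] z 14.5 c 487.1 415.3 size 29 97 ang -5.7 mean [490.1 414.9]
```

View pics/w17.png

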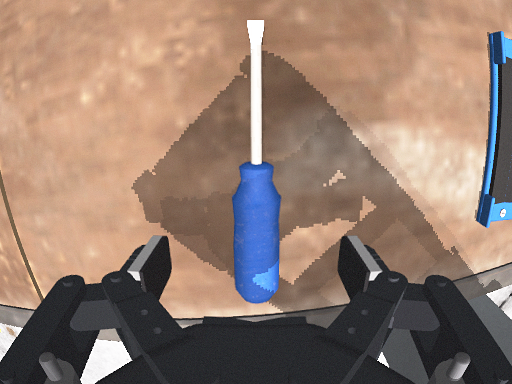

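Aligned, with the handle centred at px 256. Next I'll go down and grip.

jog_arm(moves=[{"grip": -1,"translation": [0,0,0.024],"twist": [0,0,0]},{"grip": -1,"translation": [0,0,0.0095],"twist": [0,0,0]},{"grip": -1,"translation": [0,0,0],"twist": [0,0,0]},{"grip": 0,"translation": [0,0,0],"twist": [0,0,0]},{"grip": 0.4,"translation": [0,0,0],"twist": [0,0,0]},{"grip": 0.8,"translation": [0,0,0],"twist": [0,0,0]},{"grip": 0.8,"translation": [0,0,0],"twist": [0,0,0]},{"grip": 0.8,"translation": [0,0,0],"twist": [0,0,0]},{"grip": 0.8,"translation": [0,0,0],"twist": [0,0,0]}])

```text
clock: 18.05
eef_pos: [496.5, 415.0, 3.8]
tcp_rot: [-3.141, -0.001, -0.108]
contact_force: [-1.8, -1.1, 6.3]
opening: 0.324
```

Run:
```python
from h import *
st(); wrist('18')
```

```text
18.05 tcp [496.5 415.    3.8] rpy [-3.1409e+00 -6.0000e-04 -1.0820e-01] F [-1.8 -1.1  6.3] open 0.324 q [ 0.69  0.66  1.72 -0.    0.76  2.37]
```

View pics/w18.png

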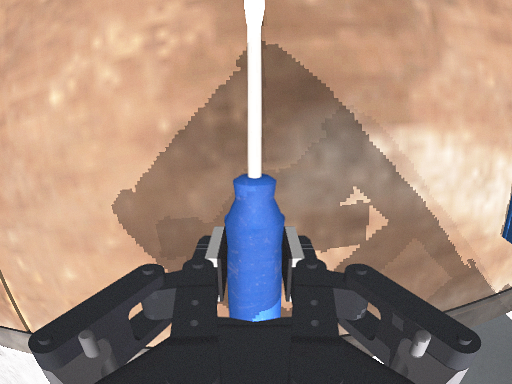

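```bash
python3 chk.py 18 254,174.5,14.5 254,177,18
```

```text
254,174.5,14.5 [535.7 410.8]
254,177,18 [535.4 410.8]
```

jog_arm(moves=[{"grip": 0.8,"translation": [0,0,-0.02],"twist": [0,0,0]},{"grip": 0.8,"translation": [0,0,-0.025],"twist": [0,0,0]},{"grip": 0.8,"translation": [0,0,-0.02],"twist": [0,0,-0.019]},{"grip": 0.8,"translation": [0.004,0.025,0],"twist": [0,0,0]},{"grip": 0.8,"translation": [0.004,0.03,0],"twist": [0,0,0]},{"grip": 0.8,"translation": [0.004,0.032,0],"twist": [0,0,0]},{"grip": 0.8,"translation": [0.004,0.032,0],"twist": [0,0,0]},{"grip": 0.8,"translation": [0.004,0.032,0],"twist": [0,0,0]},{"grip": 0.8,"translation": [0.005,0.03,0],"twist": [0,0,0]},{"grip": 0.8,"translation": [0.004,0.0235,0],"twist": [0,0,0]}])

```text
clock: 18.93
eef_pos: [506.4, 206.3, 68.1]
tcp_rot: [3.141, 0.0, -0.09]
contact_force: [0.2, -0.0, -1.0]
opening: 0.32
```

jog_arm(moves=[{"grip": 0.8,"translation": [0,0,0],"twist": [0,0,0]},{"grip": 0.8,"translation": [0,0,0],"twist": [0,0,0]},{"grip": 0.8,"translation": [0,0,0],"twist": [0,0,0]}])

```text
clock: 19.18
eef_pos: [507.1, 208.8, 68.2]
tcp_rot: [-3.141, -0.001, -0.09]
contact_force: [-0.4, 0.8, -0.9]
opening: 0.323
```

Run:
```python
from h import *
st(); wrist('19')
```

```text
19.18 tcp [507.1 208.8  68.2] rpy [-3.1411e+00 -6.0000e-04 -8.9800e-02] F [-0.4  0.8 -0.9] open 0.323 q [0.39 0.45 1.92 0.   0.77 2.05]
```

View pics/w19.png

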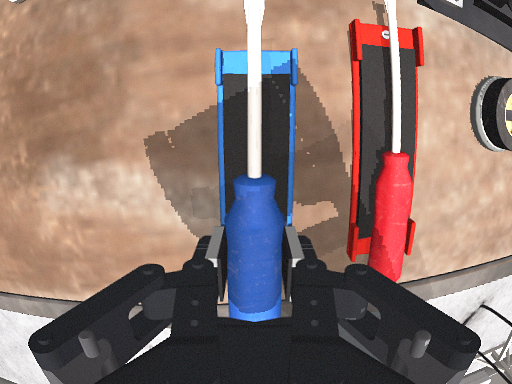

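jog_arm(moves=[{"grip": 0.8,"translation": [0,0.0015,0.025],"twist": [0,0,0]},{"grip": 0.8,"translation": [0,0,0.018],"twist": [0,0,0]},{"grip": 0.8,"translation": [0,0,0.008],"twist": [0,0,0]},{"grip": 0.8,"translation": [0,0,0.006],"twist": [0,0,0]},{"grip": 0.8,"translation": [0,0,0],"twist": [0,0,0]},{"grip": 0.8,"translation": [0,0,0],"twist": [0,0,0]}])

```text
clock: 19.73
eef_pos: [506.9, 207.7, 11.2]
tcp_rot: [-3.141, -0.0, -0.088]
contact_force: [0.9, 0.0, -1.0]
opening: 0.325
```

Run:
```python
from h import *
st(); wrist('20')
```

```text
19.73 tcp [506.9 207.7  11.2] rpy [-3.1413e+00 -4.0000e-04 -8.8300e-02] F [ 0.9  0.  -1. ] open 0.325 q [0.39 0.54 1.94 0.   0.66 2.05]
```

View pics/w20.png

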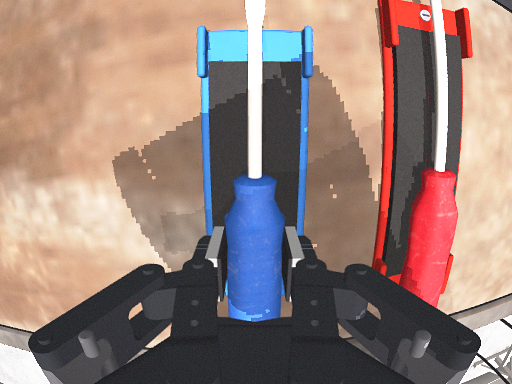

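Centred in the cradle (edges at px 202 and 310). I'll release it and back off.

jog_arm(moves=[{"grip": 0.8,"translation": [0,0,0.0005],"twist": [0,0,0]},{"grip": 0.2,"translation": [0,0,0],"twist": [0,0,0]},{"grip": 0,"translation": [0,0,0],"twist": [0,0,0]},{"grip": -0.3,"translation": [0,0,0],"twist": [0,0,0]},{"grip": -0.5,"translation": [0,0,-0.01],"twist": [0,0,0]},{"grip": -0.5,"translation": [0,0,-0.025],"twist": [0,0,0]},{"grip": -0.7,"translation": [0,0,-0.035],"twist": [0,0,0]},{"grip": -1,"translation": [0,0,-0.035],"twist": [0,0,0]},{"grip": -1,"translation": [-0.02,0.03,-0.035],"twist": [0,0,0]},{"grip": -1,"translation": [-0.02,0.03,-0.035],"twist": [0,0,0]}])

```text
clock: 20.62
eef_pos: [469.5, 160.5, 175.9]
tcp_rot: [-3.141, -0.002, -0.088]
contact_force: [0.0, -0.4, 0.5]
opening: 1.001
```

jog_arm(moves=[{"grip": -1,"translation": [-0.02,0.03,-0.03],"twist": [0,0,0]},{"grip": -1,"translation": [-0.02,0.02,0],"twist": [0,0,0]},{"grip": -1,"translation": [0,0,0],"twist": [0,0,0]},{"grip": -1,"translation": [0,0,0],"twist": [0,0,0]}])

```text
clock: 20.95
eef_pos: [426.9, 116.6, 201.4]
tcp_rot: [-3.141, -0.002, -0.091]
contact_force: [0.1, -0.3, -0.2]
opening: 0.999
```

Run:
```python
from h import *
st(); wrist('21')
for n in('top','scene'):
    p,d=r.grab_frame(n);np.savez(f'pics/{n}21.npz',p=p,d=d)
    a=p[180:290,120:385] if n=='top' else p[140:300,110:400]
    cv2.imwrite(f'pics/{n}21.png',cv2.resize(a,None,fx=2.7,fy=2.7,interpolation=cv2.INTER_CUBIC)[:,:,::-1])
```

```text
20.95 tcp [426.9 116.6 201.4] rpy [-3.1409e+00 -1.7000e-03 -9.0600e-02] F [ 0.1 -0.3 -0.2] open 0.999 q [0.26 0.1  2.04 0.   1.   1.92]
```

View pics/w21.png

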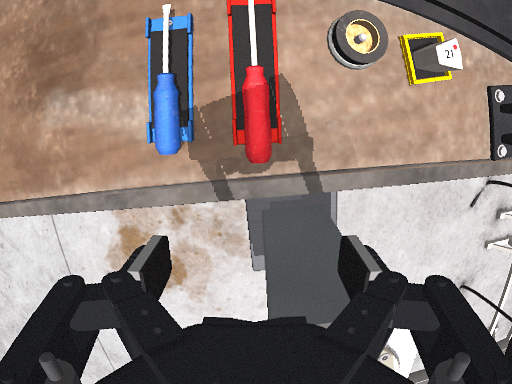

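View pics/top21.png

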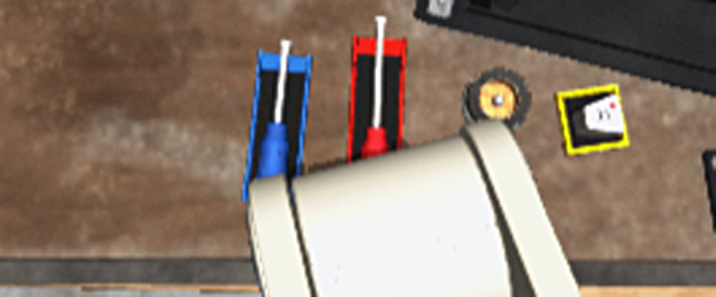

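View pics/scene21.png

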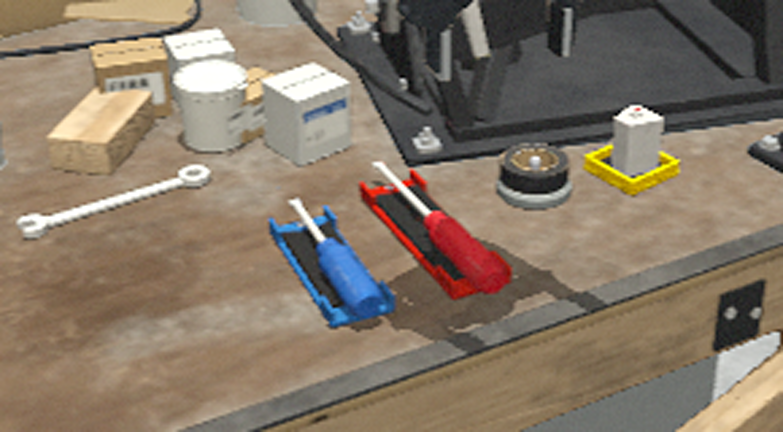

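```bash
echo blue; python3 chk.py 21 167,4,21 169,73,21 168,156.5,21 169,16,12 171,144,8; echo red;python3 chk.py 21 254,66,21 260,164,21; echo tape; python3 chk.py 21 362,38,31 363,39,35
```

```text
blue
167,4,21 [626.7 195.8]
169,73,21 [544.7 199.5]
168,156.5,21 [451.7 212.2]
169,16,12 [614.5 196.7]
171,144,8 [464.2 210.5]
red
254,66,21 [540.5 106.5]
260,164,21 [432.9 109.7]
tape
362,38,31 [566.1 -13. ]
363,39,35 [564.1 -12.5]
```

Run:
```python
from h import *
st(); print(r.sign_off())
```

```text
21.1 tcp [428.1 117.7 200.3] rpy [-3.1413e+00 -4.0000e-04 -8.9100e-02] F [-0.4 -1.   1. ] open 0.998 q [0.26 0.1  2.04 0.   1.   1.92]
the job is handed in; nothing more can be done
None
```

I cleared the bench and handed the job in at 21.1 s; no verdict was reported. I placed the die first, then the tape, the red driver and the blue driver. All four are released, and the arm was clear above the bench with the gripper open.

My last camera checks, each a rough reading good to a few mm:

| Item | Measured position | Limit |
|---|---|---|
| Die | upright, about 3 mm from the pocket centre | 13 mm |
| Tape | flat, spindle through the hole, within about 4 mm of centre | 12 mm |
| Red driver | between the lips, about 1–3 mm off centre along the cradle | 15 mm |
| Blue driver | between the lips, about 1–2 mm off centre along the cradle | 15 mm |

- **Spanner and carton:** they look unmoved in the scene view. I did not measure them.
- **Camera disagreement:** the top and scene cameras differed by about 4 mm in x. The wrist camera's readings of the red driver's middle, taken from its neck and from its ends, differed by about 3 mm. Both are well inside the limits.
- **Not checked:** the final top view was partly hidden by the arm, so the handle ends were checked only in the wrist and scene views. No check failed.

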